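Load a photomask into the inspection nest with a mask paddle

TASK

The photomask on the white cool-down stand is ready for inspection: take the mask paddle from its rest, slide its blade under the mask and lift the mask off the stand, then lower it gently into the black inspection nest so that it lies flat on all four corner pads between the steel pins. Draw the paddle out and lay it back in both saddles of its rest. Carry the mask level, never touch it with the gripper or let it fall, and leave the other things on the bench where they are.

Things in the scene. Friction and masses are not known exactly. Their poses are not given: they have to be found in the camera images.
- mask: Photomask, a square quartz plate 127 x 127 mm, 3 mm thick, about 100 g, with a dark chrome pattern and a black pellicle frame (98 x 98 mm, 5 mm high) on top. Origin: centre of its underside; x and y along its edges, z up. Turned by 90 degrees it is the same.
- stand: White cool-down stand, fixed, left or right of the rest (varies), turned about 45 deg. Base 156 x 156 x 8 mm; four corner posts, tops 60 mm above the bench, carry the mask's corners; short white pins outside them, up to 66 mm, leave 4 mm play a side. Open on all sides: gap 90 mm wide between posts, 52 mm high under the mask. Origin: centre of its underside on the bench; x, y along its sides.
- nest: Black inspection nest, fixed, on the other side, also about 45 deg. Base 156 x 156 x 10 mm; four corner posts, grey pad tops 52 mm above the bench; steel pins outside them taper (56 to 66 mm above the bench), guide the mask in from 6 mm off centre, 2.5 mm play a side at the bottom. Open on all sides: gap 90 mm wide, 42 mm high under the mask. Fits in any quarter turn. Origin, axes as the stand.
- paddle: Mask paddle (cranked spatula), 160 g. Origin: underside of the blade, where the mask's middle belongs; x to the tip, z up. Tan blade x -78 to +55 mm, 60 wide (y), 3 thick, slotted in front, four black pads on top (tops z 4.5; x -50 and +40, y +-21). Upright crank at x -95, up to z 56. Blue handle x -200 to -97, 18 wide, z 34 to 56.
- paddle_grip (a point): Middle of the paddle's handle where it is gripped, across its 18 mm width: at x = -144, y = 0, z = 45 mm in the paddle's frame, close to its centre of mass.
- rest: Paddle rest, fixed: aluminium base 90 x 64 x 8 mm, two white saddles 12 mm thick at x -34 and +34 carry the handle's underside 44 mm above the bench between cheeks 26 mm apart, up to 56 mm. Origin: centre of its underside on the bench; x as the paddle's. Home: paddle origin at x +144, y 0, z +10 mm in this frame, its grip point over the rest's middle.
- coin_box_white: Bystander, not to be disturbed: flat round white single-wafer box, 115 mm across and 16 mm high. Origin: centre of its underside.
- dropper_bottle: Bystander, not to be disturbed: small white bottle with a black cap, 40 mm across, 120 mm high. Origin: centre of its underside.
- marker: Bystander, not to be disturbed: red marker pen, 125 mm long. Origin: centre of its underside.
- eyepiece: Bystander, not to be disturbed: black loupe, 66 mm long, 24 mm high. Origin: centre of its underside.
There are look-alikes about, which are no part of the job. There is more than one size of the stand; the job needs the larger.

How it is judged:
By the outcome, as a careful person would: the job done as asked, in the order asked, and still so for the second after the job is handed in, with the robot touching nothing.
It also fails if it takes over 61 s, if anything falls off the work surface, if the arm or the gripper's body presses on something with over 40 N, if the wrist force passes 120 N, or if a joint passes its speed limit or range.

ROBOT

A 6-joint arm with a two-finger parallel gripper is mounted at the origin on a cart in front of the work surface, level with it; the furniture and walls round the work are solid. World frame = base frame: x ahead of the robot, y to its left, z up, the work surface at z = 0. Lengths are in m, angles in rad, forces in N, time in s.
With the tool pointing down it reaches from about 0.3 to 0.775 m from the base axis. Payload 14.6 kg.
Tool frame: the origin (TCP) lies at the very end of the fingers, on their centre line; the grasp point (between the pads) lies 19 mm behind it (ctrl.hold_point_z is the z of the grasp point in the tool frame, in m); z points along the fingers, y is the direction in which the jaws open and shut (so a half turn about z gives the same grasp; the last joint's range is limited). The gripper opens to 94 mm and grips with 3 to 60 N. Pads are 16 mm wide; open, the fingers measure 119 mm over their backs; the gripper's body (75 mm by 177 mm) begins 78 mm behind the grasp point.
Start: joints at [1.237, 0.3, 1.521, -0, 1.321, -0.067], TCP at [0.145, 0.531, 0.182] pointing down, gripper open.
Joint ranges: [-3.03, 3.03], [-0.79, 2.21], [0.23, 2.52], [-1.04, 4.18], [0, 3.07], [-2.55, 2.55]. Speed limits (rad/s): [2.22, 2.22, 2.57, 3.14, 3.14, 3.14].

INTERFACE

Orientations are given as [roll, pitch, yaw] about the fixed x, y, z axes, in that order (R = Rz(yaw) Ry(pitch) Rx(roll)).
In Python, from station import ctrl, cams, hand_in gives the robot as it stands.
- The arm moves only by the tool servo_tool, never from a script. Its argument "rows" is a list of rows, each a list of 7 numbers: the shift along the world's x, y, z in m, then the turn, a rotation vector about the world's x, y, z in rad, then the gripper command: -1 is shut, 1 is fully open, values between are in proportion. A call has exactly 8 rows; each row is the pose to reach, as a shift and turn from the pose measured when the call began; what a row does not reach only later rows make up. A row lasts 1/12 s, in which the tool goes at most 41.7 mm and 7.16 degrees, less where a joint would pass 70% of its speed; a pose out of reach is approached as far as the arm can. A call with a gripper value outside its range is refused whole. The fingers move at their own pace and stop on an object; "newtons" is the grip in N (left out, the last holds). Time passes only in rows, so rows that repeat a pose let the fingers close, or fill a call up. It gives the time, the measured TCP pose, the force and the opening at its end, in the units of the state.
- ctrl.get_obs(): the state, without advancing time (a new reading comes with each control period).
- cams.camera(name): name is "scene" or "top"; returns a dict with "image" (400x640x3 uint8, red, green, blue), "depth" (400x640 float32, m along the optical axis (not along the pixel's ray), 0 where there is no reading), "fx", "fy", "cx", "cy" (pixels), "rvec" (rotation vector, rad) and "tvec" (3), from world to camera coordinates, as OpenCV has them. Camera axes: x right, y down, z forward; pixel columns grow to the right and rows downward; lengths in m; the calibration is good to about 2 mm. A picture is of the moment at which its call begins.
- hand_in(): hands the job in, once; it reports no verdict.
Trained networks look in a picture, given as the dict that the camera call returned (one of the last four; its "shot" number tells which), for a name from the list of things; names that differ only in an ending like _2 or _b are one class to them, and where a whole thing is asked for, a point or a joint stands for the part that bears it (a point fixed in the world has none). Each returns a list of dicts, best first, with "p" (0 to 1); they miss things now and then, are a little off and sometimes report something else, mostly with a low value. They report only what shows in the picture. A call takes as long as a camera call. They do not tell look-alikes from the thing itself.
- cams.spot_in(picture, name): "box" ([left, top, right, bottom] as shares, 0 to 1, of the picture: columns of its width, rows of its height, round what is visible of it).
- cams.place_of(picture, name): "at" ([column, row] as shares, 0 to 1, of the picture: columns of its width, rows of its height: a listed point, or the origin of a listed thing).
The state is a dict: "time_s": time; "qpos": joint angles; "joint_vel": joint speeds; "tau": joint torques, N m; "ee_pos": TCP position; "eef_rot": TCP orientation; "force": force on the tool from outside, world axes, zero at the start; "moment": the same for the moment, N m; "grip_width": finger opening in m.
Only numpy, scipy, OpenCV 4.12 (cv2) and the standard library are available. Lean on these libraries where they do the work, as an engineer would, in place of code of your own. Each camera call takes 0.05 s, during which the arm holds its last target.

## Working session

There is one attempt and no reset: what is moved stays moved. The work goes in short steps, Python scripts to look and compute and a tool call to move; the robot and the scene stay as the last step left them, time stands still between calls to the robot, and variables do not carry over. Pictures are saved under pics/ and viewed, and the job is handed in when it is done.

Besides the shell and the picture viewer there is one more tool, called after "Call:" by a JSON object that holds its "name" and its "arguments", one argument or row to a line. servo_tool: Moves the arm, as the interface text tells. Its arguments: {"type":"object","properties":{"rows":{"type":"array"},"newtons":{"type":"number"}},"required":["rows"]}

```bash
mkdir -p pics; ls; python3 - <<'E'
from station import ctrl,cams
import cv2,pickle
print(ctrl.get_obs())
for n in ("scene","top"):
    p=cams.camera(n); cv2.imwrite(f"pics/{n}0.png",cv2.cvtColor(p["image"],cv2.COLOR_RGB2BGR))
    pickle.dump(p,open(f"{n}0.pkl","wb"))
    for o in ["mask","stand","nest","paddle","paddle_grip","rest"]:
        print(n,o,[( [round(float(v),3) for v in d["at"]],round(d["p"],2)) for d in cams.place_of(p,o)][:4])
E
```

```text
pics
{'time_s': 0.0, 'qpos': array([ 1.23740590e+00,  3.00499191e-01,  1.52162106e+00, -4.13569023e-05,
        1.32072868e+00, -6.65910971e-02]), 'joint_vel': array([-8.66494430e-06, -3.41288211e-04, -6.76327607e-05, -1.04691314e-03,
       -2.34172653e-05,  4.27512095e-05]), 'tau': array([ 3.50549679e-03, -5.31814384e+01, -3.52730405e+01,  7.09880982e-02,
        2.44872255e-02, -8.48633658e-05]), 'ee_pos': array([0.1449099 , 0.5302363 , 0.18105404]), 'eef_rot': array([-3.14033650e+00, -4.36257558e-05,  2.87480355e+00]), 'force': array([-0.98689538,  0.1039151 , -0.37067164]), 'moment': array([-0.0091091 ,  0.0072542 , -0.06954006]), 'grip_width': 0.09389833395417646}
scene mask [([0.475, 0.462], 0.7)]
scene stand [([0.479, 0.496], 0.94), ([0.362, 0.426], 0.53)]
scene nest [([0.638, 0.655], 0.66)]
scene paddle [([0.559, 0.581], 0.96)]
scene paddle_grip [([0.505, 0.59], 0.86)]
scene rest [([0.508, 0.613], 0.86)]
top mask [([0.466, 0.452], 0.88)]
top stand [([0.465, 0.472], 0.98), ([0.332, 0.446], 0.84)]
top nest [([0.637, 0.564], 0.75)]
top paddle [([0.562, 0.521], 0.77), ([0.469, 0.455], 0.72)]
top paddle_grip [([0.539, 0.576], 0.86)]
top rest [([0.466, 0.449], 0.69), ([0.537, 0.585], 0.57)]
```

View pics/scene0.png

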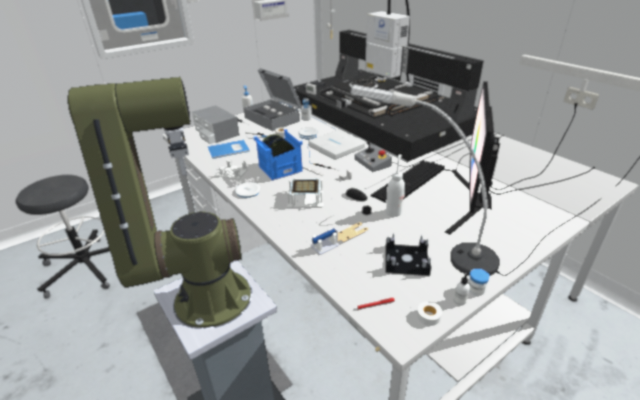

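View pics/top0.png

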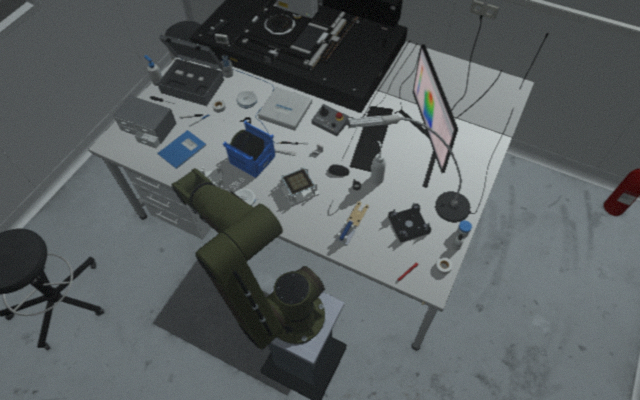

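Scene: the mask on its stand is at about (305,190), the nest at (408,258), and the paddle on its rest at (335,238). A smaller stand is at (232,172). Top: the mask is at (298,183), the nest at (408,224), and the paddle at (352,222). Next I'll measure from these.

```bash
cat > h.py <<'E'
import numpy as np,cv2,pickle
def load(n): return pickle.load(open(n,"rb"))
def RT(p): return cv2.Rodrigues(np.array(p["rvec"],float))[0],np.array(p["tvec"],float).ravel()
def K(p): return np.array([[p["fx"],0,p["cx"]],[0,p["fy"],p["cy"]],[0,0,1.]])
def cloud(p):
    R,t=RT(p); d=p["depth"]; v,u=np.mgrid[0:d.shape[0],0:d.shape[1]]
    c=np.stack([(u-p["cx"])/p["fx"]*d,(v-p["cy"])/p["fy"]*d,d],-1)
    w=(c-t)@R; w[d<=0]=np.nan; return w
def ray(p,uv,z):
    R,t=RT(p); o=-R.T@t; d=R.T@np.array([(uv[0]-p["cx"])/p["fx"],(uv[1]-p["cy"])/p["fy"],1]); return o+d*(z-o[2])/d[2]
def proj(p,X):
    return cv2.projectPoints(np.asarray(X,float).reshape(-1,1,3),np.array(p["rvec"],float),np.array(p["tvec"],float),K(p),None)[0].reshape(-1,2)
def crop(p,box,s,name,pts=None,polys=None):
    l,t,r,b=box; im=cv2.cvtColor(p["image"],cv2.COLOR_RGB2BGR)[t:b,l:r]; im=cv2.resize(im,None,fx=s,fy=s,interpolation=cv2.INTER_CUBIC)
    for q in polys or []:
        q=((proj(p,q)-[l,t]+.5)*s).astype(int); cv2.polylines(im,[q.reshape(-1,1,2)],True,(0,255,0),1)
    cv2.imwrite(name,im)
E
python3 - <<'E'
from h import *
np.set_printoptions(precision=4,suppress=True)
S=load("scene0.pkl");T=load("top0.pkl")
for n,p in (("S",S),("T",T)):
    R,t=RT(p); print(n,"cam",-R.T@t,p["fx"],p["cx"],p["cy"])
def tr(a,z): 
    for p,uv in a: print(ray(p,np.array(uv)*[640,400],z))
for nm,a,b,z in (("mask",(.475,.462),(.466,.452),.06),("stand",(.479,.496),(.465,.472),0),("nest",(.638,.655),(.637,.564),0),("paddle",(.559,.581),(.562,.521),.01),("grip",(.505,.59),(.539,.576),.055),("rest",(.508,.613),(.537,.585),0)):
    print(nm);tr(((S,a),(T,b)),z)
crop(S,(270,160,350,220),10,"pics/s_mask.png");crop(T,(260,150,340,210),10,"pics/t_mask.png")
crop(S,(300,215,440,285),5.7,"pics/s_nest.png");crop(T,(320,190,440,255),6.6,"pics/t_nest.png")
E
```

```text
S cam [-0.2567 -0.9942  1.0056] 407.5801721174957 322.65334897424856 204.6711514947323
T cam [-0.6187 -0.4832  2.1295] 509.5111981751957 327.853061190314 201.50881130271122
mask
[0.5943 0.3237 0.06  ]
[0.5923 0.3079 0.06  ]
stand
[0.59  0.302 0.   ]
[0.5829 0.3104 0.    ]
nest
[ 0.6376 -0.2765  0.    ]
[ 0.6304 -0.265   0.    ]
paddle
[ 0.5994 -0.0404  0.01  ]
[ 0.6104 -0.0202  0.01  ]
grip
[ 0.4451 -0.02    0.055 ]
[ 0.4446 -0.019   0.055 ]
rest
[ 0.4575 -0.0138  0.    ]
[ 0.4525 -0.0097  0.    ]
```

View pics/s_mask.png

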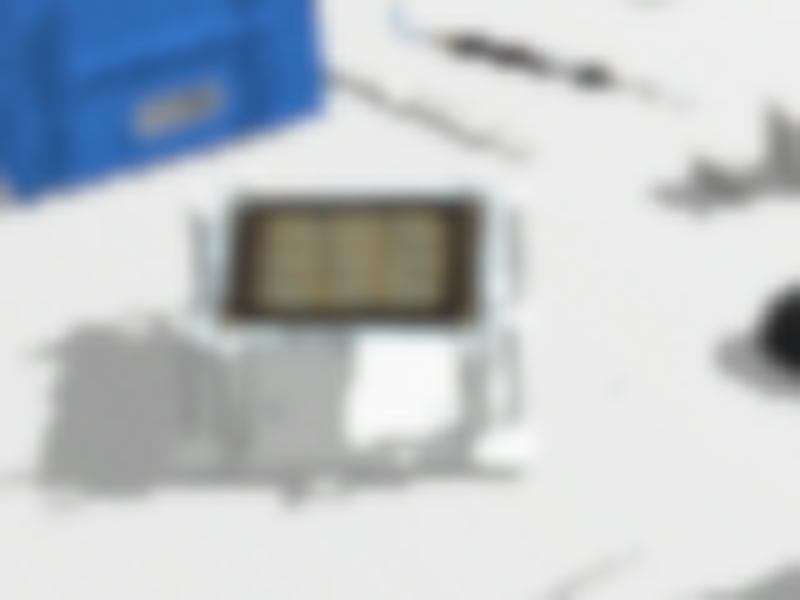

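View pics/t_mask.png

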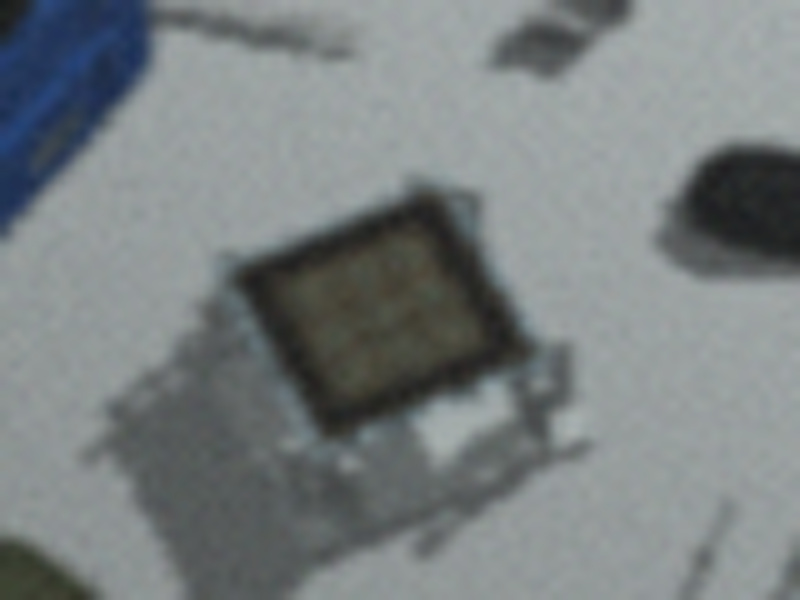

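View pics/s_nest.png

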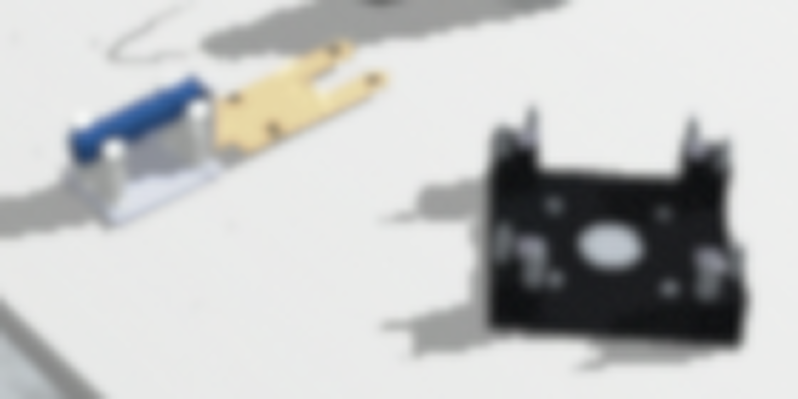

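View pics/t_nest.png

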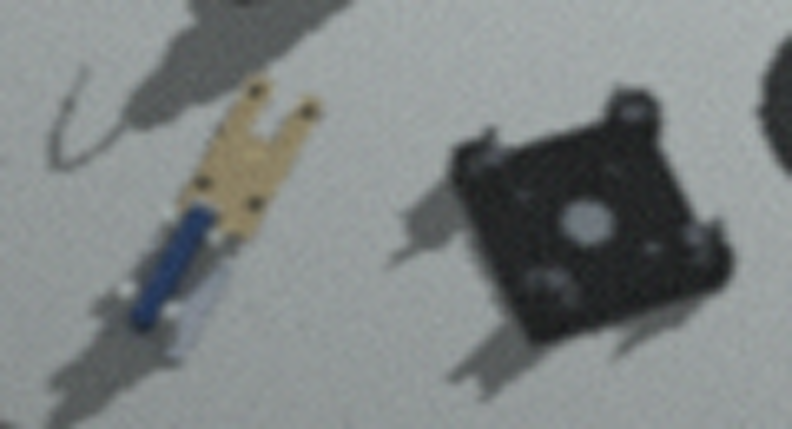

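```bash
cat > fit.py <<'E'
from h import *
from scipy.optimize import least_squares
def gray(p): return cv2.cvtColor(p["image"],cv2.COLOR_RGB2GRAY).astype(float)
SS=8
def render(p,polys3,box,sig=0.8):
    l,t,r,b=box; im=np.zeros(((b-t)*SS,(r-l)*SS),np.float32)
    for q in polys3:
        hull=cv2.convexHull(((proj(p,q)-[l,t]+.5)*SS*16-8).round().astype(np.int32)) 
        cv2.fillConvexPoly(im,hull,1.0,lineType=cv2.LINE_8,shift=4)
    im=cv2.resize(im,(r-l,b-t),interpolation=cv2.INTER_AREA)
    return cv2.GaussianBlur(im,(0,0),sig)
def rect(c,yaw,hx,hy,z,ox=0,oy=0):
    a=np.array([[-hx,-hy],[hx,-hy],[hx,hy],[-hx,hy]])+[ox,oy]; R=np.array([[np.cos(yaw),-np.sin(yaw)],[np.sin(yaw),np.cos(yaw)]])
    return np.c_[a@R.T+c,np.full(4,z)]
def prism(c,yaw,hx,hy,z0,z1,ox=0,oy=0): return np.r_[rect(c,yaw,hx,hy,z0,ox,oy),rect(c,yaw,hx,hy,z1,ox,oy)]
def fit(p,img,model,x0,sig=0.8,margin=5,steps=(.01,.003,.001)):
    """img: float image; model(x)->list of pt sets. maximise correlation"""
    from scipy.optimize import minimize
    pts=np.vstack([proj(p,q) for q in model(x0)]); l,t=np.floor(pts.min(0)-margin).astype(int); r,b=np.ceil(pts.max(0)+margin).astype(int)
    I=img[t:b,l:r]
    def cost(x):
        m=render(p,model(x),(l,t,r,b),sig); A=np.c_[m.ravel(),np.ones(m.size)]; s=np.linalg.lstsq(A,I.ravel(),rcond=None)
        return s[1][0]/I.size if len(s[1]) else 1e9
    x=np.array(x0,float)
    for s in steps:
        sim=np.vstack([x]+[x+d for d in np.diag([s,s]+[s*10]*(len(x)-2))])
        x=minimize(cost,x,method="Nelder-Mead",options=dict(initial_simplex=sim,xatol=1e-5,fatol=1e-6)).x
    return x,cost(x)
E
python3 - <<'E'
from fit import *
np.set_printoptions(precision=4,suppress=True)
S=load("scene0.pkl");T=load("top0.pkl")
# mask: frame dark; red-ish/dark threshold: fill: use min(gray,th)
for n,p in (("S",S),("T",T)):
    g=gray(p); th={"S":130,"T":95}[n]
    I=np.minimum(g,g) ; D=(255-I); D=np.clip((np.median(g[150:210,260:340])-g),0,None)
    for y0 in (.4,.8,1.2):
        x,c=fit(p,np.minimum(D,60 if n=="T" else 90),lambda x:[prism(x[:2],x[2],.049,.049,.063,.068)],[.59,.31,y0],margin=2)
        print(n,"mask",x,np.degrees(x[2])%90,c)
# paddle pads
from scipy.optimize import least_squares
def un(px,l,t,s): return np.array(px)/s+[l,t]-.5
pt=un([(257,90),(309,110),(203,183),(256,205)],320,190,6.6); ps=un([(335,48),(375,78),(233,98),(272,128)],300,215,5.7)
loc=np.array([(40,21),(40,-21),(-50,21),(-50,-21)])/1e3
def ref(p,q):
    g=gray(p);out=[]
    for u,v in q:
        u0,v0=int(round(u)),int(round(v)); w=g[v0-2:v0+3,u0-2:u0+3]; d=np.clip(np.percentile(w,70)-w,0,None); yy,xx=np.mgrid[-2:3,-2:3]
        out.append((u0+(d*xx).sum()/d.sum(),v0+(d*yy).sum()/d.sum()))
    return np.array(out)
for n,p,q in (("S",S,ps),("T",T,pt)):
    for qq in (q,ref(p,q)):
        def f(x):
            R=np.array([[np.cos(x[2]),-np.sin(x[2])],[np.sin(x[2]),np.cos(x[2])]])
            return (proj(p,np.c_[loc@R.T+x[:2],np.full(4,.0145)])-qq).ravel()
        r=least_squares(f,[.6,-.03,0.]); x=r.x
        print(n,"paddle",x,"grip",x[:2]-.144*np.array([np.cos(x[2]),np.sin(x[2])]),"res",r.fun)
# nest
for n,p,c0 in (("S",S,un((610,246),300,215,5.7)),("T",T,un((587,223),320,190,6.6))):
    g=gray(p);print(n,"disc",ray(p,c0,.010))
    D=np.median(g[190:280,320:440])-g
    def model(x):
        L=[prism(x[:2],x[2],.078,.078,0,.010)]
        return L
    for y0 in (.4,.8,1.2):
        x,c=fit(p,np.minimum(np.clip(D,0,None),90 if n=="T" else 200),model,[.63,-.27,y0],margin=1)
        print(n,"nest",x,np.degrees(x[2])%90,c)
E
```

```text
S mask [0.5885 0.307  0.8968] 51.380030458625285 375.44412244933073
S mask [0.5876 0.3064 0.8985] 51.480343161533845 408.15969578250196
S mask [0.5874 0.3065 0.8972] 51.40585474861881 385.7279648832846
T mask [0.5874 0.3094 0.8734] 50.041883724595806 253.07851806717758
T mask [0.5851 0.3072 0.9427] 54.00991455237405 345.07631674319964
T mask [0.5854 0.3067 0.9418] 53.958451124968285 394.86178703295894
S paddle [ 0.596  -0.0204 -0.0172] grip [ 0.452  -0.0179] res [-0.0684  0.3419 -0.3254  0.0684  0.3023 -0.1832  0.0865 -0.1738]
S paddle [ 0.5946 -0.021   0.0222] grip [ 0.4506 -0.0242] res [-0.0927  1.2213 -0.194  -0.5329  0.321  -0.109  -0.0366 -0.4863]
T paddle [ 0.5928 -0.0234 -0.0102] grip [ 0.4488 -0.0219] res [-0.02   -0.0737 -0.1253  0.1894  0.1497 -0.0944 -0.0063 -0.0161]
T paddle [ 0.5922 -0.0219  0.0002] grip [ 0.4482 -0.0219] res [ 0.3693  0.3642 -0.2959 -0.3863 -0.1029 -0.0612  0.032   0.0866]
S disc [ 0.6407 -0.2633  0.01  ]
S nest [ 0.6412 -0.263   0.8049] 46.11495887743467 1379.6269439855964
S nest [ 0.6399 -0.2633  0.8104] 46.432319426681445 1355.2356344663187
S nest [ 0.6411 -0.2628  0.8013] 45.91190409260196 1343.169687330997
T disc [ 0.638  -0.2645  0.01  ]
T nest [ 0.6341 -0.2647  0.7229] 41.41942841988722 182.28783340327652
T nest [ 0.6357 -0.2641  0.7839] 44.9148891207549 299.77982386657783
T nest [ 0.6358 -0.2646  0.7856] 45.01361054794551 323.88598939418887
```

```bash
python3 - <<'E'
from h import *
S=load("scene0.pkl");T=load("top0.pkl")
# height maps from clouds
for n,p in (("S",S),("T",T)):
    w=cloud(p).reshape(-1,3); w=w[np.isfinite(w).all(1)]
    m=(w[:,0]>.2)&(w[:,0]<.95)&(abs(w[:,1])<.6)&(w[:,2]>-.05)
    w=w[m]; H=np.zeros((15,24))
    i=((w[:,0]-.2)/.05).astype(int); j=((w[:,1]+.6)/.05).astype(int)
    np.maximum.at(H,(i,j),w[:,2]); print(n,"cols y from -.6; rows x from .2; mm"); 
    for k in range(15): print("%.2f"%(.2+.05*k),*["%4d"%(v*1000) for v in H[k]])
    print("table z med",np.median(w[(w[:,0]>.4)&(w[:,0]<.8)&(abs(w[:,2])<.02)][:,2]))
E
```

```text
S cols y from -.6; rows x from .2; mm
0.20    0    0    0    0    0    0    0    0    0    0    0    0    0    0    0    0    0    0    0    0    0    0    0    0
0.25    0    0    0    0    0    0    0    0    0    0    0    0    0    0    0    0    0    0    0    0    0    0    0    0
0.30    4    6    7    7    7   16    8    5    7    7    5    7    6    7    6    7    7    8    6    7    8    9   15    6
0.35    5    8    5    5   18   17    6    6    7    6    7   73    7    7    4    8    8    5    7    7    6   22   22   22
0.40    5    5    6    8   24   12    7    6    7    6   11   70   58    6    5    5    5    7    7    8    8   22   22   21
0.45    5   34   36    6   19    7    7    6    7    7   14   72   58    7    7    6    8   75   72    7    7   18   20   14
0.50    5   35   36    6    6    6   66   48    6    7   18   66   18    6    6    8   71   71   72   66    8    7  169  164
0.55    5    6    6    6    7   16   64   62    8    7   17   19   18    7    9   11   71   72   70   69   61    6  168  166
0.60    5  121  102    8   68   58   16   19   66    7   18   
[... 2091 characters left out ...]
7   14   61   73   19   13   13  188  159
0.70    7   76   82   47   42   16   71   59   13   17  537  546  550   33   15   37   35   15   15   17   16   20  173  173
0.75   12   24   46   62   46   31   12   18   22  524  542  543  152   15   50   45   38   16   22   18   14   19   19   22
0.80    7   28   41  255  324  396  443  483  510  516  511  262  251   36   30   14   13   16   52   16   24   28   31   13
0.85    7   13   38   44  329  455  428   16   18   13   12    8  233   38   38   15   12   24   52   24   16   15   51   54
0.90    6   23   15   23   20  457  455   22   10   12   20    8   42   44   35   21   17   10   12   10   27   15   53   51
table z med 3.939101775430407e-06
```

```bash
python3 - <<'E'
from fit import *
S=load("scene0.pkl");T=load("top0.pkl")
c=np.array([.588,.3075]);y=np.radians(51.4)
P=[rect(c,y,.049,.049,.068),rect(c,y,.0635,.0635,.06),rect(c,y,.078,.078,.008)]
a=np.array([.6395,-.2635]);b=np.radians(45.7)
N=[rect(a,b,.078,.078,.01),rect(a,b,.078,.078,.0)]+[rect(a,b,.008,.008,.052,i*.055,j*.055) for i in(-1,1) for j in (-1,1)]
pc=np.array([.594,-.022]);q=-.012
N+=[rect(pc,q,.0665,.03,.013,-.0115),rect(pc,q,.0515,.009,.066,-.1485)]
crop(S,(270,160,350,220),10,"pics/s_mask2.png",polys=P);crop(T,(260,150,340,210),10,"pics/t_mask2.png",polys=P)
crop(S,(300,215,440,285),5.7,"pics/s_nest2.png",polys=N);crop(T,(320,190,440,255),6.6,"pics/t_nest2.png",polys=N)
a=[cv2.imread("pics/"+n) for n in("s_mask2.png","t_mask2.png")]
E
```

```text
(no output)
```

View pics/s_mask2.png

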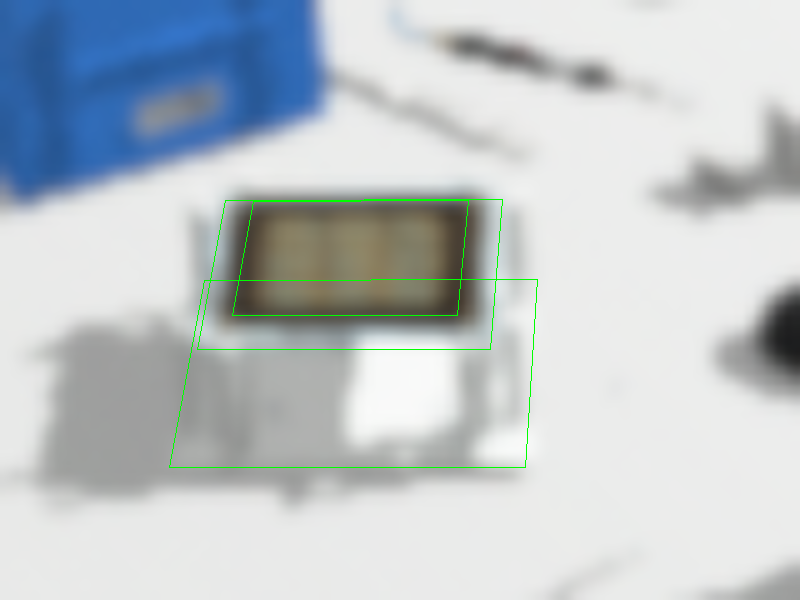

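View pics/t_mask2.png

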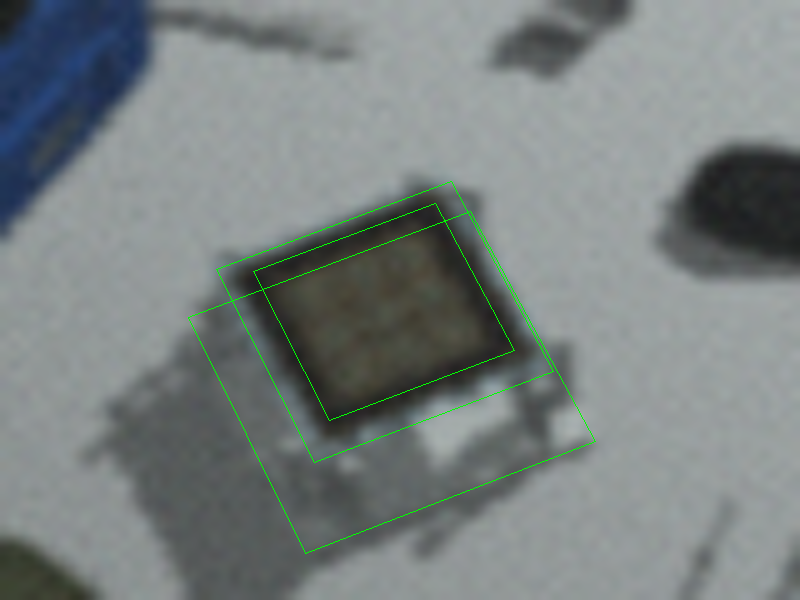

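View pics/s_nest2.png

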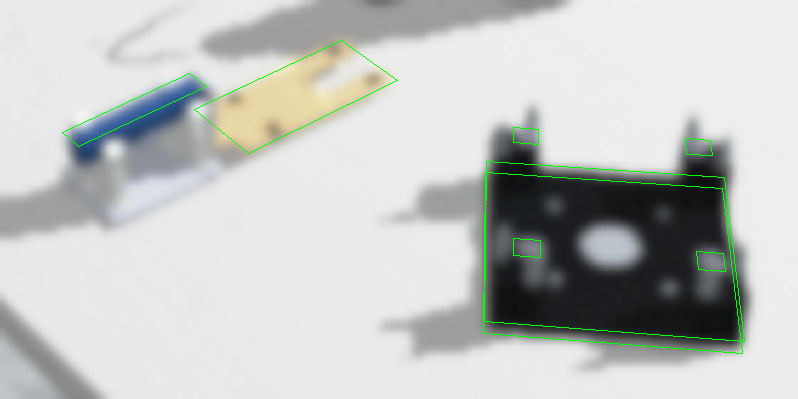

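View pics/t_nest2.png

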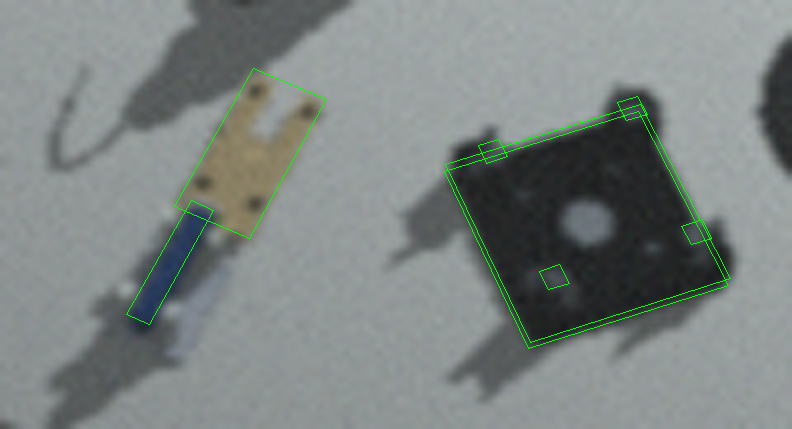

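```bash
python3 - <<'E'
from fit import *
np.set_printoptions(precision=4,suppress=True)
S=load("scene0.pkl");T=load("top0.pkl")
for n,p in (("S",S),("T",T)):
  for cap in (40,60,100):
    g=gray(p); D=np.clip(np.median(g[150:210,260:340])-g,0,cap if n=="T" else cap*1.5)
    for y0 in (.7,.9):
        def m(x): h=.05+x[3]/10; return [np.r_[rect(x[:2],x[2],h,h,.063),rect(x[:2],x[2],.049,.049,.068)]]
        x,c=fit(p,D,m,[.59,.31,y0,0.03],margin=1)
        print(n,cap,x,np.degrees(x[2]),.05+x[3]/10,c)
E
```

```text
S 40 [0.5892 0.3114 0.9113 0.0977] 52.213063892306764 0.05976658878178191 45.72113902296224
S 40 [0.5892 0.3126 0.9233 0.0897] 52.900385185547684 0.0589685798498147 62.60778202342213
S 60 [0.5898 0.3111 0.9244 0.081 ] 52.9642531282158 0.05809645907337806 105.58401870704739
S 60 [0.5895 0.3123 0.9226 0.0793] 52.859710420585294 0.057933032576129875 156.92875873937092
S 100 [0.5897 0.311  0.9123 0.0764] 52.26808779520644 0.05764193021301877 289.9744115228269
S 100 [0.5897 0.3123 0.9129 0.0767] 52.30426020811385 0.057665017553544994 394.45425118789524
T 40 [0.5838 0.3124 0.7911 0.1588] 45.3294362692973 0.06587708880362828 60.79788127132358
T 40 [0.5649 0.306  0.8719 0.3074] 49.958997080497824 0.08073960232099181 74.88718850186987
T 60 [0.5847 0.3104 0.894  0.1335] 51.223095413256154 0.06334791690266675 105.34461745550418
T 60 [0.5813 0.3119 0.8989 0.1506] 51.5035612251525 0.0650596893310834 179.41894522846707
T 100 [0.5876 0.3092 0.9096 0.0966] 52.11680943408867 0.05966498785751605 194.47299638874443
T 100 [0.5874 0.3092 0.9199 0.0931] 52.70727739841348 0.0593114208736507 265.79227935387985
```

The mask overlay shows the dark chrome is about 115 mm wide, wider than the frame. The refit puts the mask at (0.588,0.310) with yaw 52°. The nest (0.639,-0.264, 45.5°) and paddle (0.594,-0.022, about -0.7°) overlays match. I'll move to the paddle now.

Call:
{"name": "servo_tool", "arguments": {
  "rows": [
    [0.019, -0.034, 0, 0, 0, 0.03, 1],
    [0.038, -0.068, 0, 0, 0, 0.06, 1],
    [0.057, -0.102, 0, 0, 0, 0.09, 1],
    [0.076, -0.136, 0, 0, 0, 0.12, 1],
    [0.095, -0.17, 0, 0, 0, 0.15, 1],
    [0.114, -0.204, 0, 0, 0, 0.18, 1],
    [0.133, -0.238, 0, 0, 0, 0.21, 1],
    [0.152, -0.272, 0, 0, 0, 0.254, 1]
  ],
  "newtons": 50
}}

```text
time_s: 1.37
ee_pos: [0.2974, 0.2569, 0.1819]
eef_rot: [3.141, 0.001, 3.13]
force: [1.2, -0.4, -0.1]
grip_width: 0.0937
```

Call:
{"name": "servo_tool", "arguments": {
  "rows": [
    [0.019, -0.035, 0, 0, 0, 0, 1],
    [0.038, -0.07, 0, 0, 0, 0, 1],
    [0.057, -0.105, 0, 0, 0, 0, 1],
    [0.077, -0.14, 0, 0, 0, 0, 1],
    [0.096, -0.175, -0.01, 0, 0, 0, 1],
    [0.115, -0.21, -0.02, 0, 0, 0, 1],
    [0.134, -0.245, -0.03, 0, 0, 0, 1],
    [0.153, -0.277, -0.04, 0, 0, 0, 1]
  ]
}}

```text
time_s: 2.03
ee_pos: [0.451, -0.0225, 0.1416]
eef_rot: [3.141, 0.001, 3.13]
force: [0.9, 0.9, 0.6]
grip_width: 0.0939
```

Call:
{"name": "servo_tool", "arguments": {
  "rows": [
    [0, 0, -0.01, 0, 0, 0, 1],
    [0, 0, -0.02, 0, 0, 0, 1],
    [0, 0, -0.02, 0, 0, 0, 1],
    [0, 0, -0.02, 0, 0, 0, 1],
    [0, 0, -0.02, 0, 0, 0, 1],
    [0, 0, -0.02, 0, 0, 0, 1],
    [0, 0, -0.02, 0, 0, 0, 1],
    [0, 0, -0.02, 0, 0, 0, 1]
  ]
}}

```text
time_s: 2.7
ee_pos: [0.4512, -0.0221, 0.1221]
eef_rot: [3.141, 0.002, 3.131]
force: [0.7, 0.2, 0.3]
grip_width: 0.0939
```

```bash
python3 - <<'E'
from h import *
from station import ctrl,cams
np.set_printoptions(precision=4,suppress=True)
o=ctrl.get_obs(); print(o["ee_pos"],o["eef_rot"],o["qpos"])
for n in("scene","top"):
    p=cams.camera(n); pickle.dump(p,open(n+"1.pkl","wb"))
    print(proj(p,o["ee_pos"]))
    crop(p,(250,130,450,270),4,f"pics/{n}1.png")
E
```

```text
[ 0.4512 -0.0221  0.1221] [3.1414 0.0023 3.1306] [-0.1303  0.1427  1.8603  0.0005  1.1365 -1.6904]
[[324.4792 221.2113]]
[[346.4807 222.3307]]
```

View pics/scene1.png

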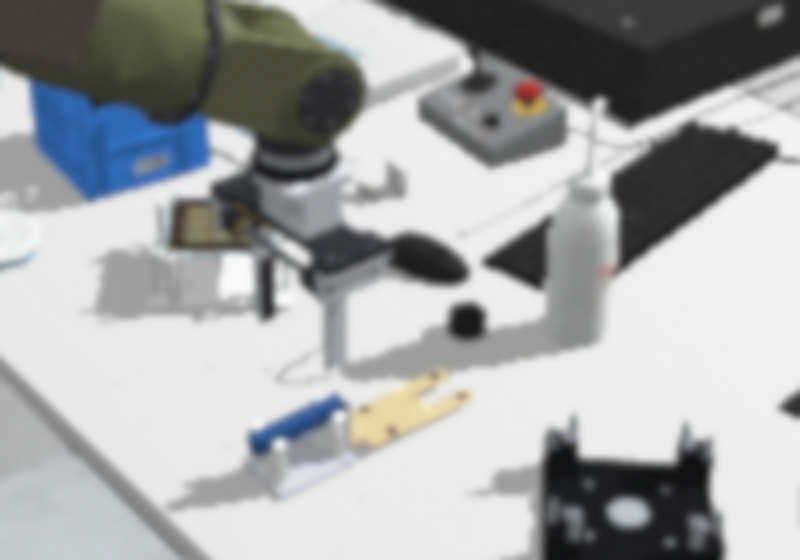

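View pics/top1.png

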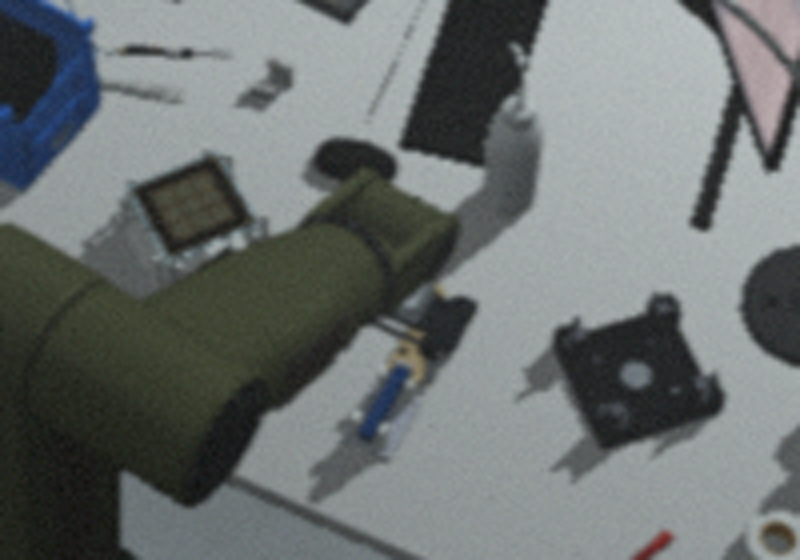

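```bash
python3 - <<'E'
from h import *
np.set_printoptions(precision=1,suppress=True)
for n in("scene","top"):
    p=load(n+"1.pkl")
    for dy in(.055,-.055): print(n,(proj(p,np.array([.4512,-.0221+dy,.1221]))-[250,130]+.5)*4)
    print((proj(p,np.array([[.4504,-.020,.066],[.402,-.0195,.066],[.498,-.0205,.066],[.75,0,0],[.8,0,0]]))-[250,130]+.5)*4)
E
```

```text
scene [[264.7 339.6]]
scene [[337.  395.5]]
[[299.1 414.5]
 [256.7 434.4]
 [339.6 395.6]
 [516.2 346.1]
 [550.6 329.2]]
top [[344.5 352.8]]
top [[431.9 390. ]]
[[384.9 395.4]
 [366.3 428.1]
 [402.9 363.8]
 [472.2 229.2]
 [488.4 200. ]]
```

```bash
python3 - <<'E'
from h import *
p=load("scene1.pkl")
crop(p,(295,180,355,235),13,"pics/f1.png",polys=[[[.4512,-.0771,.1221],[.4512,-.0771,.20]],[[.4512,.0329,.1221],[.4512,.0329,.2]]])
w=cloud(p); np.set_printoptions(precision=3,suppress=True)
for r in range(205,232,2): print(r,w[r,330:337:3].ravel())
E
```

```text
205 [ 0.418 -0.101  0.249  0.448 -0.078  0.225  0.459 -0.08   0.221]
207 [ 0.442 -0.068  0.213  0.446 -0.08   0.218  0.458 -0.082  0.214]
209 [ 0.617  0.163  0.005  0.446 -0.08   0.21   0.46  -0.079  0.203]
211 [ 0.613  0.158 -0.001  0.445 -0.082  0.203  0.459 -0.081  0.197]
213 [ 0.6    0.14   0.004  0.443 -0.085  0.197  0.459 -0.08   0.188]
215 [ 0.593  0.132  0.001  0.446 -0.081  0.185  0.462 -0.077  0.176]
217 [ 0.585  0.121  0.001  0.445 -0.081  0.177  0.457 -0.084  0.173]
219 [ 0.578  0.113 -0.002  0.445 -0.081  0.168  0.458 -0.081  0.163]
221 [ 0.565  0.095  0.004  0.449 -0.076  0.155  0.588  0.084 -0.001]
223 [ 0.559  0.087  0.001  0.57   0.081 -0.001  0.574  0.067  0.005]
225 [ 0.55   0.076  0.001  0.56   0.069  0.001  0.571  0.063 -0.001]
227 [ 0.542  0.066  0.     0.498 -0.012  0.068  0.56   0.049  0.002]
229 [ 0.483 -0.013  0.065  0.491 -0.02   0.066  0.496 -0.033  0.072]
231 [ 0.473 -0.026  0.069  0.484 -0.03   0.066  0.499 -0.029  0.058]
```

View pics/f1.png

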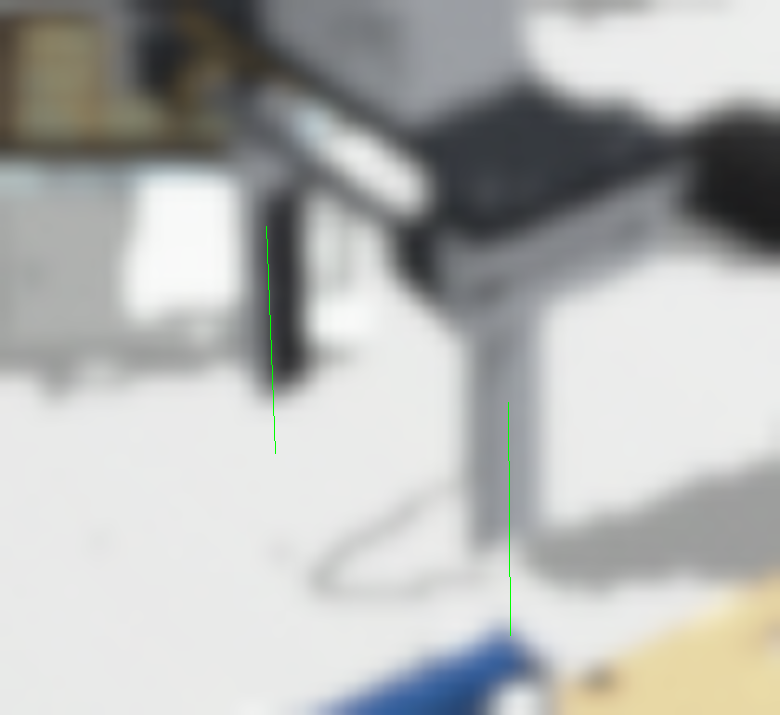

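The scene crop shows the open fingertips about 25 mm higher than the reported TCP (tips at 335,368 against a projected 337,395). The jaws may extend as they close, so I'll check with them partly closed.

Call:
{"name": "servo_tool", "arguments": {
  "rows": [
    [0, 0, 0, 0, 0, 0, -0.36],
    [0, 0, 0, 0, 0, 0, -0.36],
    [0, 0, 0, 0, 0, 0, -0.36],
    [0, 0, 0, 0, 0, 0, -0.36],
    [0, 0, 0, 0, 0, 0, -0.36],
    [0, 0, 0, 0, 0, 0, -0.36],
    [0, 0, 0, 0, 0, 0, -0.36],
    [0, 0, 0, 0, 0, 0, -0.36]
  ]
}}

```text
time_s: 3.47
ee_pos: [0.4511, -0.0223, 0.1219]
eef_rot: [3.141, 0.002, 3.13]
force: [0.6, -0.2, -0.4]
grip_width: 0.044
```

```bash
python3 - <<'E'
from h import *
from station import ctrl,cams
np.set_printoptions(precision=4,suppress=True)
o=ctrl.get_obs(); print(o["ee_pos"],o["grip_width"]);e=o["ee_pos"]
p=cams.camera("scene"); pickle.dump(p,open("scene2.pkl","wb"))
crop(p,(295,180,355,235),13,"pics/f2.png",polys=[[e,e+[0,0,.08]],[e+[0,.027,0],e+[0,.027,.08]],[e-[0,.027,0],e+[0,-.027,.08]]])
E
```

```text
[ 0.4511 -0.0223  0.1219] 0.04404920095176608
```

View pics/f2.png

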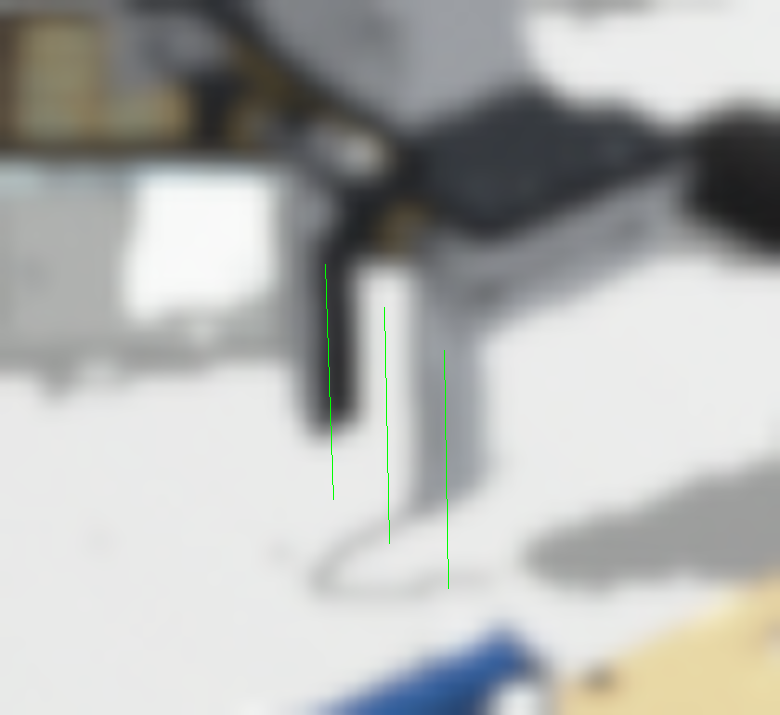

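```bash
python3 - <<'E'
from h import *
from station import ctrl
print(ctrl.hold_point_z,[a for a in dir(ctrl) if a[0]!="_"])
p=load("scene2.pkl"); w=cloud(p); np.set_printoptions(precision=3,suppress=True)
for r in range(196,222,2): print(r,w[r,319:333:3].ravel())
E
```

```text
-0.0188 ['MotionError', 'get_obs', 'hold_point_z']
196 [ 0.449  0.005  0.219  0.417 -0.058  0.264  0.424 -0.066  0.265  0.417
 -0.092  0.281  0.418 -0.108  0.288]
198 [ 0.446  0.001  0.214  0.419 -0.055  0.253  0.422 -0.068  0.258  0.426
 -0.08   0.263  0.417 -0.108  0.281]
200 [ 0.445 -0.001  0.206  0.459  0.001  0.2    0.426 -0.063  0.246  0.42
 -0.087  0.261  0.416 -0.109  0.274]
202 [ 0.444 -0.001  0.199  0.459  0.     0.192  0.638  0.227 -0.001  0.444
 -0.055  0.226  0.422 -0.101  0.26 ]
204 [ 0.447  0.003  0.187  0.461  0.004  0.18   0.628  0.213  0.     0.44
 -0.06   0.222  0.421 -0.103  0.253]
206 [ 0.443 -0.002  0.182  0.459  0.001  0.174  0.617  0.199  0.002  0.444
 -0.055  0.21   0.456 -0.056  0.205]
208 [ 0.444 -0.     0.172  0.455 -0.003  0.169  0.605  0.183  0.005  0.442
 -0.058  0.204  0.455 -0.058  0.198]
210 [ 0.443 -0.001  0.164  0.457 -0.     0.158  0.595  0.169  0.006  0.443
 -0.056  0.194  0.459 -0.053  0.185]
212 [ 0.444  0.     0.154  0.456 -0.001  0.15   0.587  0.16   0.004  0.443
 -0.056  0.185  0.458 -0.053  0.177]
214 [ 0.558  0.163  0.005  0.571  0.159  0.001  0.58   0.15   0.002  0.441
 -0.057  0.178  0.459 -0.051  0.167]
216 [ 0.551  0.154  0.002  0.565  0.151 -0.002  0.574  0.142 -0.001  0.443
 -0.055  0.168  0.458 -0.053  0.16 ]
218 [   nan    nan    nan  0.554  0.137  0.     0.567  0.132 -0.003  0.441
 -0.057  0.161  0.584  0.114 -0.   ]
220 [0.534 0.13  0.003 0.545 0.125 0.001 0.553 0.114 0.004 0.564 0.107 0.002
 0.574 0.1   0.002]
```

```bash
python3 - <<'E'
from h import *
for n in ("scene0","top0"):
    p=load(n+".pkl"); e=np.array([.1449,.5302,.181]); print(n,proj(p,[e,e+[0,0,.028]]))
p=load("scene0.pkl");d=np.array([.264,.965,0])*.055
crop(p,(150,110,210,170),12,"pics/f0.png",polys=[[e+d,e+d+[0,0,.08]],[e-d,e-d+[0,0,.08]]])
E
```

```text
scene0 [[184.4373361  174.82996601]
 [182.98643267 168.86823906]]
top0 [[204.50188084 221.33333279]
 [203.14369927 218.1189954 ]]
```

View pics/f0.png

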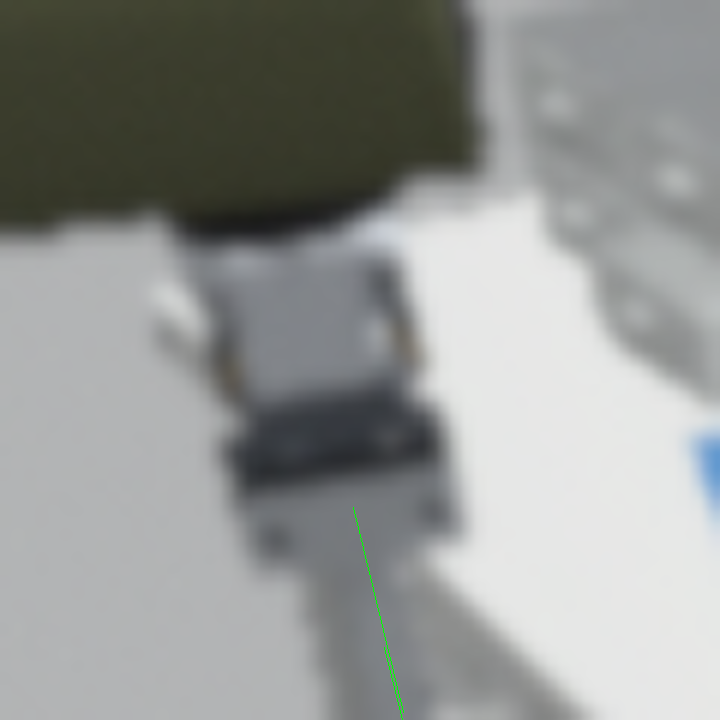

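```bash
python3 - <<'E'
from h import *
p=load("scene0.pkl");e=np.array([.1449,.5302,.181]);d=np.array([.264,.965,0])*.055
crop(p,(160,135,210,185),14,"pics/f0b.png",polys=[[e+d,e+d+[0,0,.08]],[e-d,e-d+[0,0,.08]]])
w=cloud(p); np.set_printoptions(precision=3,suppress=True)
for r in range(155,182,2): print(r,w[r,178:188:3].ravel())
E
```

```text
155 [0.12  0.46  0.308 0.129 0.45  0.309 0.14  0.452 0.305 0.324 1.062 0.004]
157 [ 0.125  0.483  0.289  0.132  0.469  0.292  0.312  1.086 -0.014  0.315
  1.041  0.003]
159 [ 0.123  0.482  0.281  0.131  0.473  0.282  0.311  1.093 -0.029  0.312
  1.037 -0.007]
161 [ 0.355  1.397 -0.181  0.128  0.469  0.276  0.366  1.305 -0.147  0.31
  1.04  -0.02 ]
163 [ 0.345  1.372 -0.182  0.128  0.473  0.265  0.138  0.47   0.263    nan
    nan    nan]
165 [ 0.344  1.379 -0.199  0.129  0.484  0.252  0.137  0.474  0.253  0.366
  1.262 -0.157]
167 [ 0.341  1.378 -0.211  0.125  0.477  0.247  0.135  0.472  0.246  0.366
  1.271 -0.174]
169 [ 0.344  1.402 -0.237  0.123  0.476  0.239  0.134  0.475  0.236  0.37
  1.297 -0.201]
171 [ 0.345  1.42  -0.26   0.121  0.474  0.232  0.131  0.471  0.229  0.334
  1.174 -0.148]
173 [ 0.342  1.417 -0.272  0.348  1.37  -0.253  0.131  0.477  0.218  0.367
  1.304 -0.231]
175 [ 0.508  2.102 -0.652  0.349  1.387 -0.276  0.13   0.481  0.207  0.37
  1.328 -0.257]
177 [ 0.503  2.099 -0.669  0.347  1.391 -0.292  0.364  1.384 -0.295  0.576
  2.102 -0.696]
179 [ 0.503  2.115 -0.695  0.34   1.374 -0.296  0.36   1.379 -0.306  0.379
  1.381 -0.314]
181 [ 0.494  2.096 -0.703  0.336  1.372 -0.309  0.355  1.373 -0.316  0.375
  1.38  -0.327]
```

View pics/f0b.png

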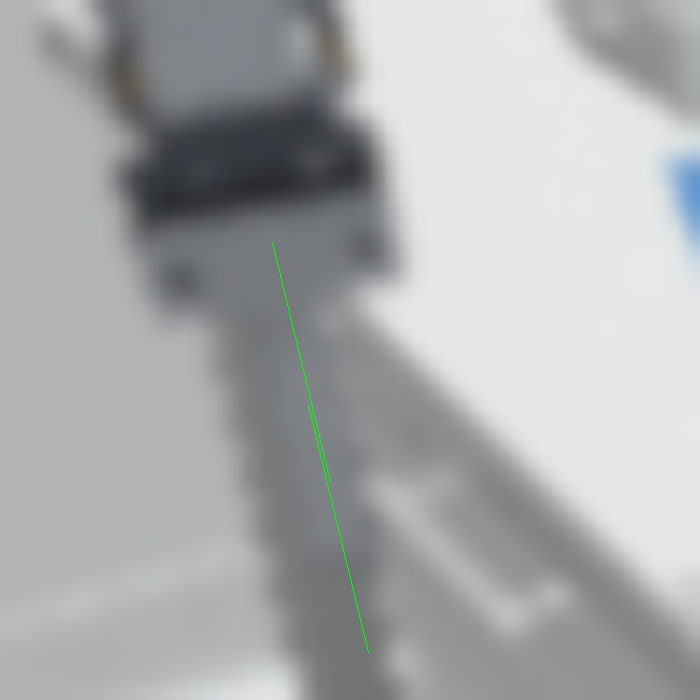

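Start picture and this one both show the fingertips about 27 mm above the reported TCP, while x and y agree. I'll descend in steps and look.

Call:
{"name": "servo_tool", "arguments": {
  "rows": [
    [0, 0.002, -0.015, 0, 0, 0, 0],
    [0, 0.002, -0.03, 0, 0, 0, 0],
    [0, 0.002, -0.045, 0, 0, 0, 0],
    [0, 0.002, -0.06, 0, 0, 0, 0],
    [0, 0.002, -0.07, 0, 0, 0, 0],
    [0, 0.002, -0.075, 0, 0, 0, 0],
    [0, 0.002, -0.075, 0, 0, 0, 0],
    [0, 0.002, -0.075, 0, 0, 0, 0]
  ]
}}

```text
time_s: 4.18
ee_pos: [0.4513, -0.0203, 0.0473]
eef_rot: [3.141, 0.002, 3.13]
force: [0.1, -0.7, 0.8]
grip_width: 0.047
```

```bash
cat > look.py <<'E'
from h import *
from station import ctrl,cams
import sys
np.set_printoptions(precision=4,suppress=True)
def look(tag,box=(295,190,355,250),s=13,off=.022):
    o=ctrl.get_obs(); e=o["ee_pos"]; print(o["time_s"],e,o["eef_rot"],o["force"],o["moment"],o["grip_width"],o["qpos"])
    p=cams.camera("scene"); pickle.dump(p,open(f"{tag}.pkl","wb"))
    crop(p,box,s,f"pics/{tag}.png",polys=[[e+[0,off,0],e+[0,off,.08]],[e-[0,off,0],e+[0,-off,.08]]]); return p,o
E
python3 -c "
from look import *
look('s3')"
```

```text
4.1833 [ 0.4513 -0.0203  0.0473] [3.1414 0.0021 3.1301] [ 0.0853 -0.651   0.7875] [ 0.0152 -0.0178 -0.0254] 0.047015895168177196 [-0.1264  0.2538  1.9276  0.0006  0.958  -1.6861]
```

View pics/s3.png

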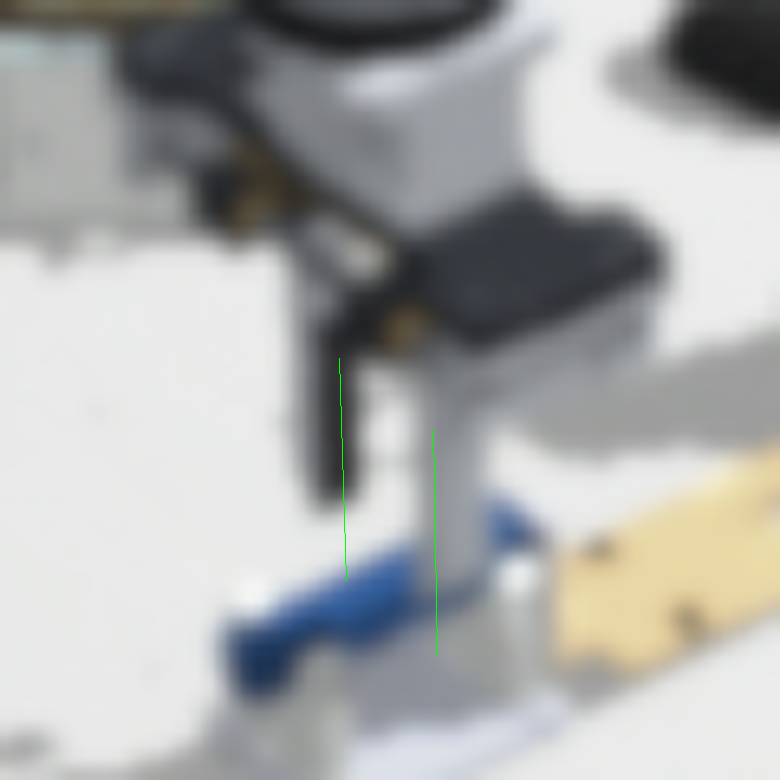

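Call:
{"name": "servo_tool", "arguments": {
  "rows": [
    [0, 0, -0.005, 0, 0, 0, 0],
    [0, 0, -0.01, 0, 0, 0, 0],
    [0, 0, -0.014, 0, 0, 0, 0],
    [0, 0, -0.018, 0, 0, 0, 0],
    [0, 0, -0.022, 0, 0, 0, 0],
    [0, 0, -0.022, 0, 0, 0, 0],
    [0, 0, -0.022, 0, 0, 0, 0],
    [0, 0, -0.022, 0, 0, 0, 0]
  ]
}}

```text
time_s: 4.9
ee_pos: [0.4516, -0.0204, 0.0256]
eef_rot: [3.141, 0.003, 3.13]
force: [0.2, 0.4, -0.5]
grip_width: 0.0469
```

```bash
python3 -c "
from look import *
look('s4')"
```

```text
4.9 [ 0.4516 -0.0204  0.0256] [3.1414 0.0028 3.1301] [ 0.1819  0.4038 -0.4937] [ 0.022  -0.0114  0.0684] 0.04691784150894195 [-0.1264  0.2918  1.9414  0.0006  0.9057 -1.6861]
```

View pics/s4.png

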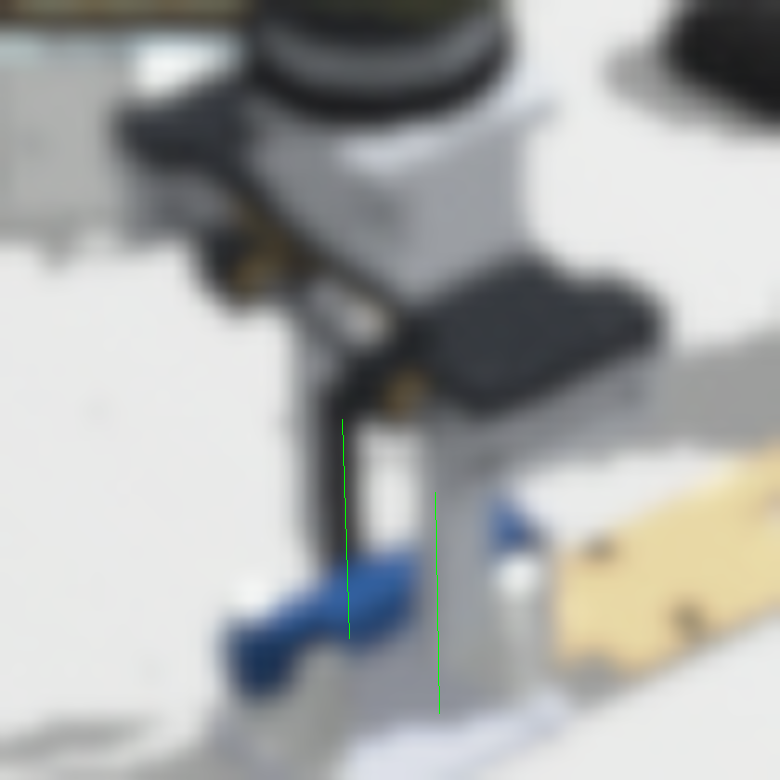

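Call:
{"name": "servo_tool", "arguments": {
  "rows": [
    [0, 0, -0.004, 0, 0, 0, 0],
    [0, 0, -0.008, 0, 0, 0, 0],
    [0, 0, -0.011, 0, 0, 0, 0],
    [0, 0, -0.013, 0, 0, 0, 0],
    [0, 0, -0.013, 0, 0, 0, 0],
    [0, 0, -0.013, 0, 0, 0, 0],
    [0, 0, -0.013, 0, 0, 0, -0.4],
    [0, 0, -0.013, 0, 0, 0, -0.5]
  ]
}}

```text
time_s: 5.62
ee_pos: [0.4517, -0.0204, 0.0128]
eef_rot: [3.141, 0.003, 3.13]
force: [0.5, 0.0, 0.2]
grip_width: 0.037
```

```bash
python3 -c "
from look import *
look('s5')"
```

```text
5.6167 [ 0.4517 -0.0204  0.0128] [3.1415 0.0033 3.1302] [0.4655 0.0449 0.2439] [ 0.0253 -0.0244  0.0338] 0.03699626217752489 [-0.1264  0.3152  1.9483  0.0006  0.8748 -1.6861]
```

View pics/s5.png

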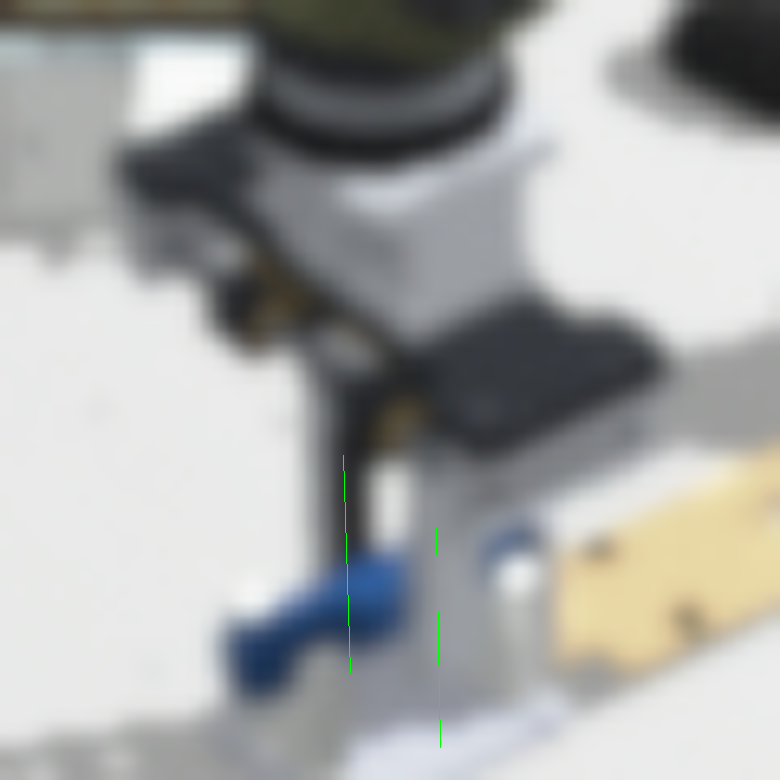

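Call:
{"name": "servo_tool", "arguments": {
  "rows": [
    [0, 0, 0, 0, 0, 0, -0.6],
    [0, 0, 0, 0, 0, 0, -0.7],
    [0, 0, 0, 0, 0, 0, -0.8],
    [0, 0, 0, 0, 0, 0, -1],
    [0, 0, 0, 0, 0, 0, -1],
    [0, 0, 0, 0, 0, 0, -1],
    [0, 0, 0, 0, 0, 0, -1],
    [0, 0, 0, 0, 0, 0, -1]
  ],
  "newtons": 50
}}

```text
time_s: 6.33
ee_pos: [0.4518, -0.0204, 0.0129]
eef_rot: [3.142, 0.003, 3.13]
force: [0.3, -0.9, 2.8]
grip_width: 0.0179
```

Call:
{"name": "servo_tool", "arguments": {
  "rows": [
    [0, 0, 0.003, 0, 0, 0, -1],
    [0, 0, 0.008, 0, 0, 0, -1],
    [0, 0, 0.016, 0, 0, 0, -1],
    [0, 0, 0.03, 0, 0, 0, -1],
    [0, 0, 0.045, 0, 0, 0, -1],
    [0, 0, 0.06, 0, 0, 0, -1],
    [0, 0, 0.07, 0, 0, 0, -1],
    [0, 0, 0.07, 0, 0, 0, -1]
  ]
}}

```text
time_s: 7.0
ee_pos: [0.4528, -0.0205, 0.0851]
eef_rot: [-3.141, 0.007, 3.13]
force: [0.1, 0.7, -0.4]
grip_width: 0.0175
```

```bash
python3 -c "
from look import *
look('s6',(280,170,380,250),8)
p=cams.camera('top');pickle.dump(p,open('t6.pkl','wb'));crop(p,(310,150,390,230),9,'pics/t6.png')"
```

```text
7.0 [ 0.4528 -0.0205  0.0851] [-3.1412  0.0069  3.1302] [ 0.1276  0.6952 -0.3807] [ 0.0781 -0.0472 -0.0274] 0.017497388949067914 [-0.1264  0.194   1.897   0.0005  1.0437 -1.686 ]
```

View pics/s6.png

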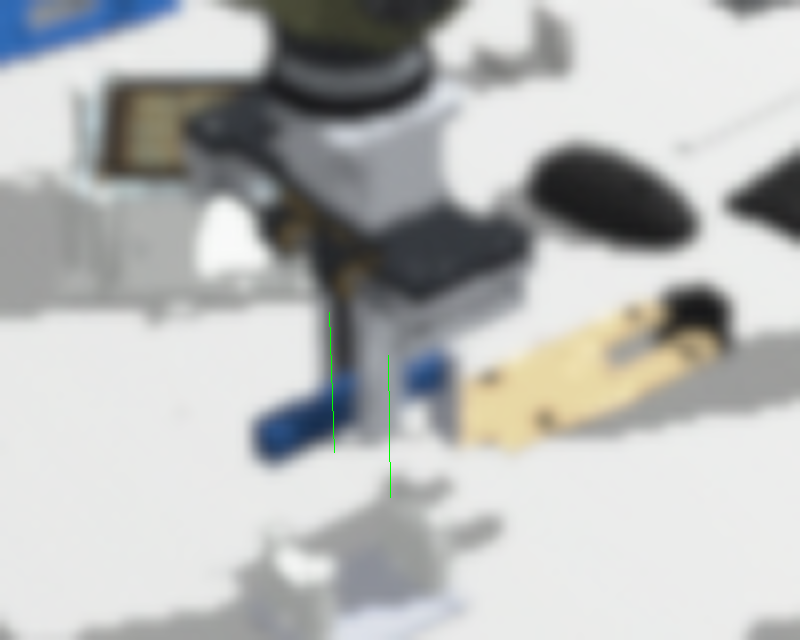

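View pics/t6.png

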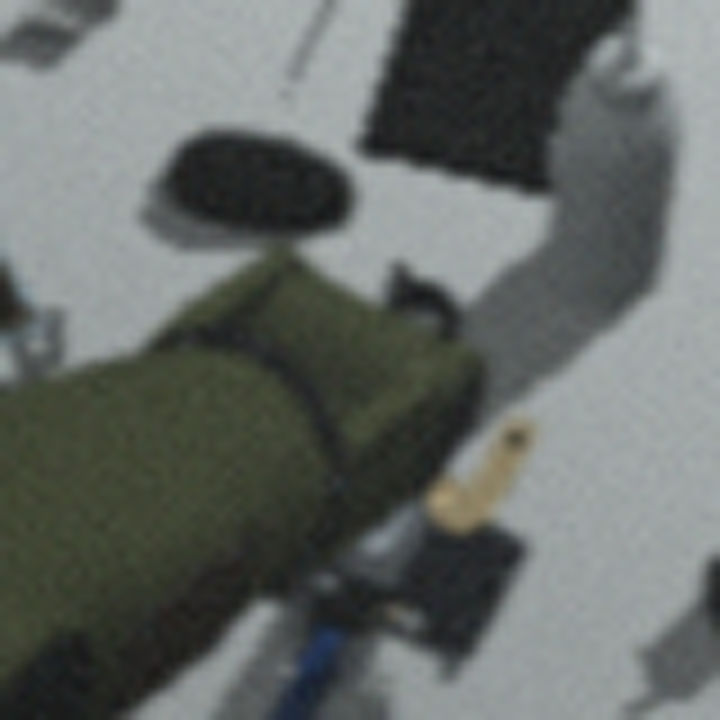

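```bash
cat > pad.py <<'E'
from h import *
from scipy.optimize import least_squares
from scipy.spatial.transform import Rotation as Ro
def padfit(p,uv,x0,loc4=None):
    loc=np.array([(40,21,4.5),(40,-21,4.5),(-50,21,4.5),(-50,-21,4.5)])/1e3
    # params x,y,z,yaw,pitch (tip up positive)
    def f(x):
        R=Ro.from_euler("zyx",[x[3],-x[4],0]).as_matrix(); return np.r_[(proj(p,loc@R.T+x[:3])-uv).ravel(),x[4]*20]
    return least_squares(f,x0)
E
python3 - <<'E'
from pad import *
np.set_printoptions(precision=4,suppress=True)
p=load("s6.pkl"); uv=np.array([(640,312),(690,347),(490,378),(545,420)])/8+[280,170]-.5
r=padfit(p,uv,[.595,-.02,.08,0,0]);x=r.x;print(x,r.fun)
print("grip",x[:3]+np.array([-.144*np.cos(x[3]),-.144*np.sin(x[3]),.045-.144*x[4]]))
E
```

```text
[ 0.5871 -0.0322  0.0933 -0.025   0.0118] [-0.4015 -0.156   0.3159  0.4072  0.0698 -0.1141  0.0078 -0.1353  0.2356]
grip [ 0.4432 -0.0286  0.1366]
```

The scene crop shows the paddle level in the jaws, with the blade at (440–730, 290–440) and clear of the rest. I'll swing it to the heading for the stand.

Call:
{"name": "servo_tool", "arguments": {
  "rows": [
    [-0.006, 0.012, 0.001, 0, 0, 0.115, -1],
    [-0.012, 0.024, 0.002, 0, 0, 0.23, -1],
    [-0.018, 0.036, 0.003, 0, 0, 0.345, -1],
    [-0.024, 0.048, 0.004, 0, 0, 0.46, -1],
    [-0.03, 0.06, 0.005, 0, 0, 0.575, -1],
    [-0.036, 0.072, 0.005, 0, 0, 0.69, -1],
    [-0.042, 0.084, 0.005, 0, 0, 0.807, -1],
    [-0.047, 0.0945, 0.005, 0, 0, 0.924, -1]
  ]
}}

```text
time_s: 7.77
ee_pos: [0.4038, 0.0747, 0.0869]
eef_rot: [3.14, 0.003, -2.223]
force: [-0.3, -0.8, -1.8]
grip_width: 0.0177
```

```bash
python3 -c "
from look import *
look('s7',(260,150,360,230),8)
p=cams.camera('top');pickle.dump(p,open('t7.pkl','wb'));crop(p,(260,140,360,220),8,'pics/t7.png')"
```

```text
7.7667 [0.4038 0.0747 0.0869] [ 3.1403  0.0027 -2.2231] [-0.2912 -0.7526 -1.8004] [ 0.1097 -0.0022 -0.0017] 0.017736797964178385 [ 0.0917  0.1026  1.999   0.0033  1.0391 -2.3992]
```

View pics/s7.png

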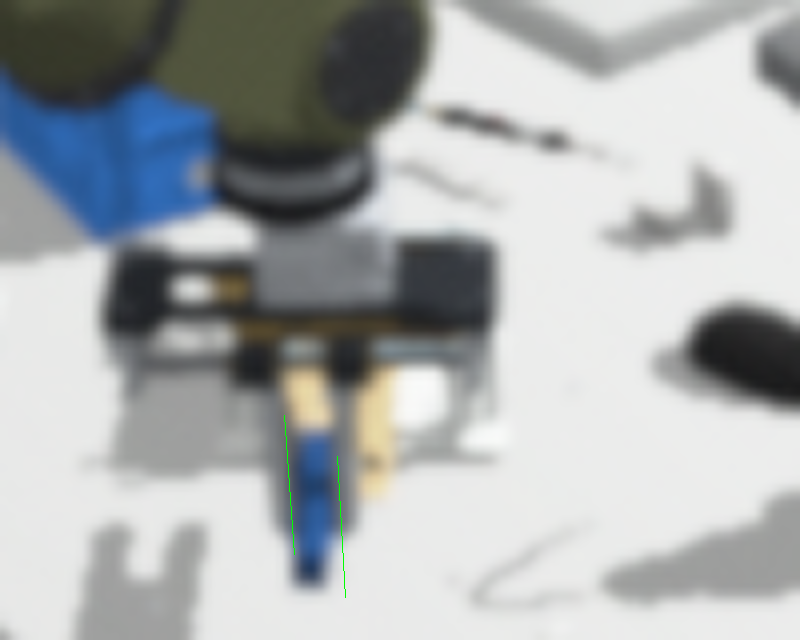

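View pics/t7.png

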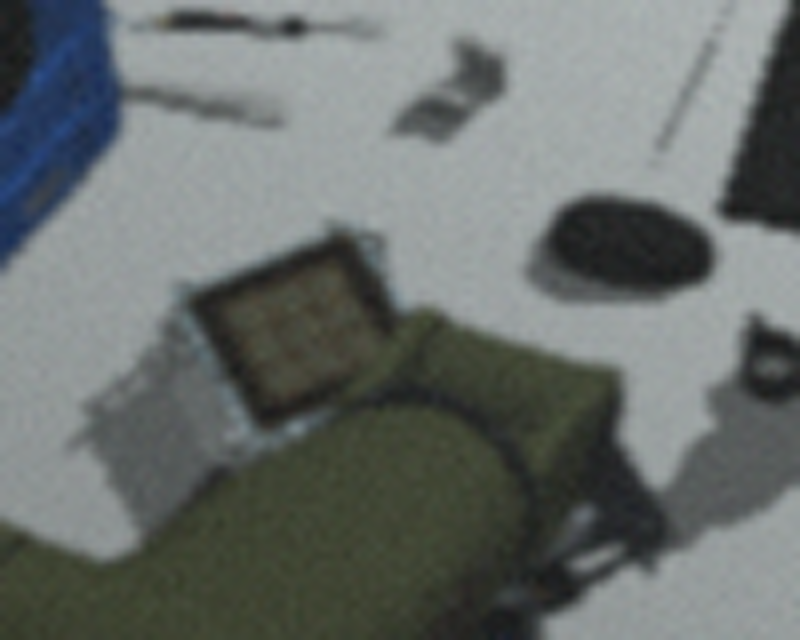

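Call:
{"name": "servo_tool", "arguments": {
  "rows": [
    [0.001, -0.001, -0.01, 0, 0, -0.002, -1],
    [0.002, -0.002, -0.02, 0, 0, -0.004, -1],
    [0.003, -0.002, -0.03, 0, 0, -0.006, -1],
    [0.003, -0.002, -0.04, 0, 0, -0.006, -1],
    [0.003, -0.002, -0.046, 0, 0, -0.006, -1],
    [0.003, -0.002, -0.046, 0, 0, -0.006, -1],
    [0.003, -0.002, -0.046, 0, 0, -0.006, -1],
    [0.003, -0.002, -0.046, 0, 0, -0.006, -1]
  ]
}}

```text
time_s: 8.53
ee_pos: [0.407, 0.0728, 0.0414]
eef_rot: [3.141, 0.003, -2.232]
force: [-0.4, -0.5, -1.4]
grip_width: 0.0176
```

```bash
python3 -c "
from look import *
p,o=look('s8',(260,150,360,230),8)
e=o['ee_pos'];h=o['eef_rot'][2]+np.pi;H=np.array([np.cos(h),np.sin(h)]);v=np.array([.5885,.310])-e[:2]
print('along',v@H,'lat(left)',H[0]*v[1]-H[1]*v[0],h)"
```

```text
8.5333 [0.407  0.0728 0.0414] [ 3.1406  0.003  -2.232 ] [-0.3603 -0.4529 -1.3587] [0.0474 0.0569 0.0494] 0.01762173759898078 [ 0.0863  0.187   2.0303  0.0036  0.923  -2.3962]
along 0.2986316695939508 lat(left) 0.0024255770399917997 0.9096130065519321
```

View pics/s8.png

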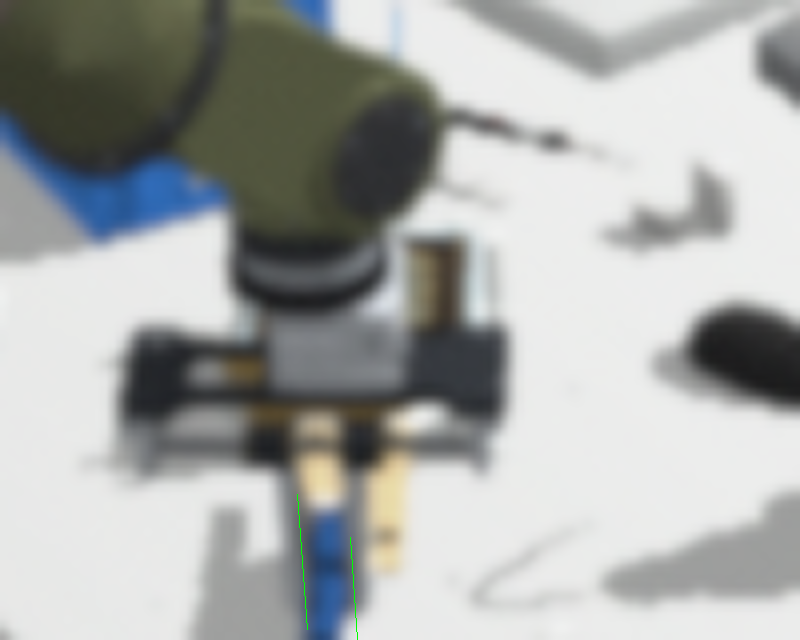

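Call:
{"name": "servo_tool", "arguments": {
  "rows": [
    [0.0042, 0.0094, 0, 0, 0, 0, -1],
    [0.0104, 0.0173, 0, 0, 0, 0, -1],
    [0.0165, 0.0252, 0, 0, 0, 0, -1],
    [0.0227, 0.0331, 0, 0, 0, 0, -1],
    [0.0288, 0.041, 0, 0, 0, 0, -1],
    [0.0349, 0.0488, 0, 0, 0, 0, -1],
    [0.0411, 0.0567, 0, 0, 0, 0, -1],
    [0.0472, 0.0646, 0, 0, 0, 0, -1]
  ]
}}

```text
time_s: 9.25
ee_pos: [0.4549, 0.1384, 0.0414]
eef_rot: [3.141, 0.003, -2.231]
force: [-0.9, -0.1, -1.9]
grip_width: 0.0177
```

```bash
python3 -c "
from look import *
p,o=look('s9',(260,150,360,230),8)
q=cams.camera('top');pickle.dump(q,open('t9.pkl','wb'));crop(q,(260,140,360,220),8,'pics/t9.png')
e=o['ee_pos'];h=o['eef_rot'][2]+np.pi;H=np.array([np.cos(h),np.sin(h)]);v=np.array([.5885,.310])-e[:2]
print('along',v@H,'lat(left)',H[0]*v[1]-H[1]*v[0],h)"
```

```text
9.25 [0.4549 0.1384 0.0414] [ 3.1408  0.0031 -2.2315] [-0.9422 -0.0783 -1.9259] [ 0.0561  0.0362 -0.0055] 0.01772912085708775 [ 0.2166  0.3105  1.8685  0.0032  0.9606 -2.2661]
along 0.21747718277325417 lat(left) -0.00014957534969713138 0.9101088800406969
```

View pics/s9.png

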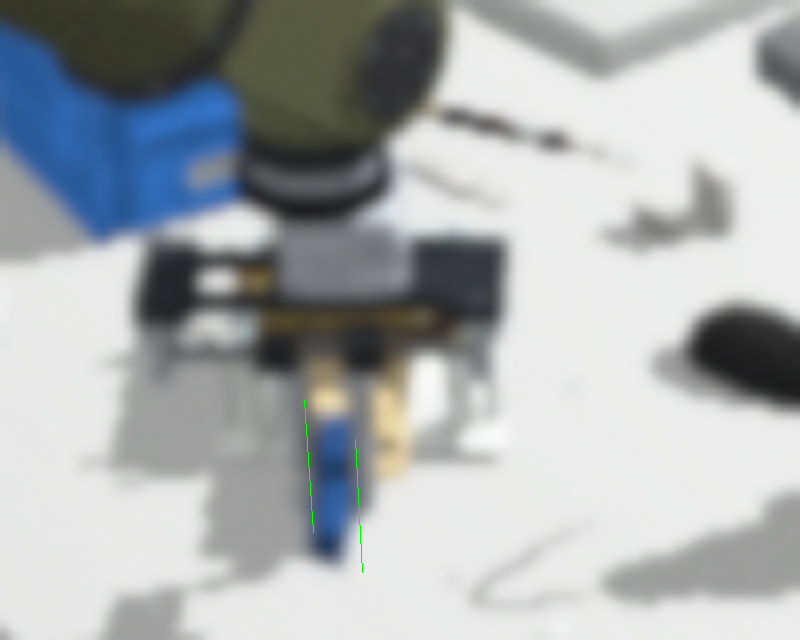

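View pics/t9.png

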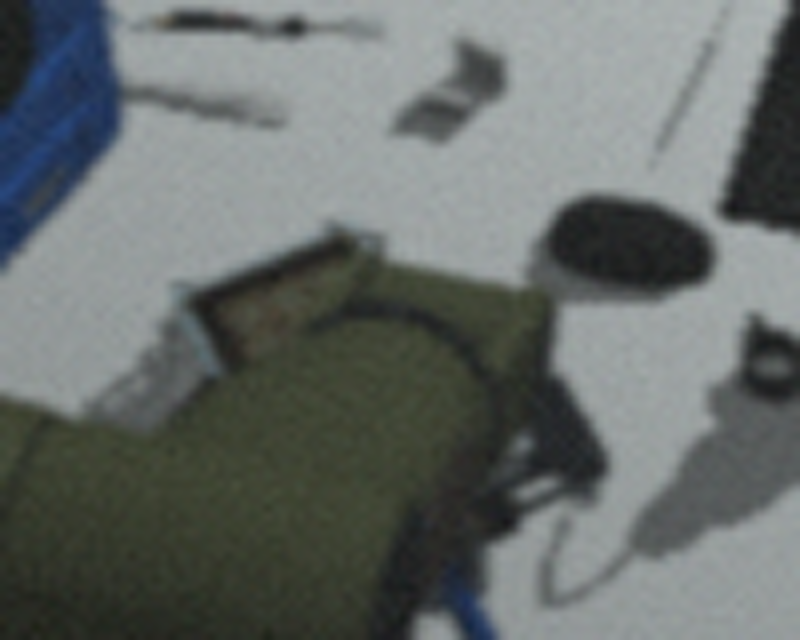

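Call:
{"name": "servo_tool", "arguments": {
  "rows": [
    [0.006, 0.008, 0, 0, 0, 0, -1],
    [0.012, 0.016, 0, 0, 0, 0, -1],
    [0.018, 0.024, 0, 0, 0, 0, -1],
    [0.025, 0.032, 0, 0, 0, 0, -1],
    [0.031, 0.04, 0, 0, 0, 0, -1],
    [0.037, 0.048, 0, 0, 0, 0, -1],
    [0.043, 0.055, 0, 0, 0, 0, -1],
    [0.046, 0.059, 0, 0, 0, 0, -1]
  ]
}}

```text
time_s: 10.02
ee_pos: [0.5018, 0.1985, 0.0413]
eef_rot: [3.141, 0.004, -2.23]
force: [-0.1, -0.5, -1.6]
grip_width: 0.0175
```

```bash
python3 -c "
from look import *
p,o=look('s10',(260,150,360,230),8)
e=o['ee_pos'];h=o['eef_rot'][2]+np.pi;H=np.array([np.cos(h),np.sin(h)]);v=np.array([.5885,.310])-e[:2]
print('along',v@H,'lat(left)',H[0]*v[1]-H[1]*v[0],h)"
```

```text
10.0167 [0.5018 0.1985 0.0413] [ 3.1411  0.0037 -2.2304] [-0.1067 -0.5327 -1.6273] [0.0745 0.0956 0.04  ] 0.017548403672394196 [ 0.3074  0.4343  1.6906  0.003   1.014  -2.1761]
along 0.14123863588471908 lat(left) -0.00019561985976426777 0.9111934402946638
```

View pics/s10.png

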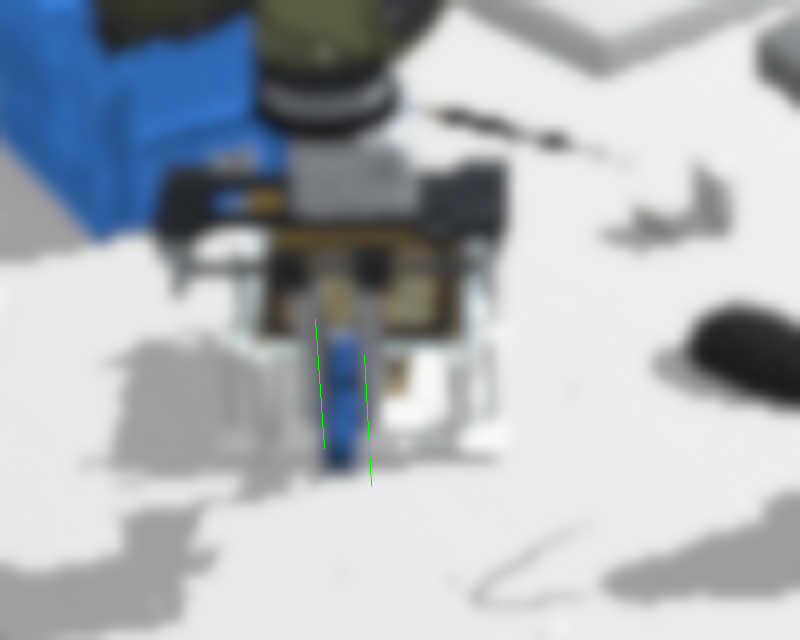

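```bash
python3 - <<'E'
from h import *
p=load("s10.pkl"); h=.9112; H=np.array([np.cos(h),np.sin(h)]);L=np.array([-H[1],H[0]])
o=np.array([.5018,.1985])+.143*H; print(o)
def W(x,y,z): return np.r_[o+x*H+y*L,.0384+z]
bl=[W(-.078,.03,.003),W(.055,.03,.003),W(.055,-.03,.003),W(-.078,-.03,.003)]
hd=[W(-.2,.009,.056),W(-.097,.009,.056),W(-.097,-.009,.056),W(-.2,-.009,.056)]
c=np.array([.5885,.310]);y=.9128
def rect(hw,z): return [np.r_[c+np.array([a*np.cos(y)-b*np.sin(y),a*np.sin(y)+b*np.cos(y)]),z] for a,b in((hw,hw),(-hw,hw),(-hw,-hw),(hw,-hw))]
crop(p,(270,170,330,220),13,"pics/s10b.png",polys=[bl,hd,rect(.0575,.063)])
E
```

```text
[0.5894301  0.31150427]
```

View pics/s10b.png

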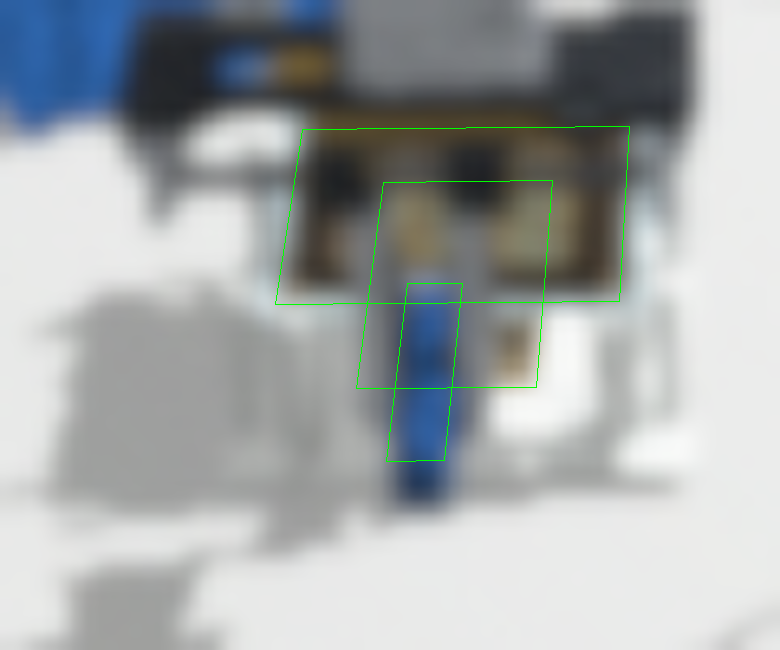

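Call:
{"name": "servo_tool", "arguments": {
  "rows": [
    [-0.001, -0.001, 0.005, 0, 0, 0, -1],
    [-0.001, -0.001, 0.01, 0, 0, 0, -1],
    [-0.001, -0.001, 0.013, 0, 0, 0, -1],
    [-0.001, -0.001, 0.015, 0, 0, 0, -1],
    [-0.001, -0.001, 0.017, 0, 0, 0, -1],
    [-0.001, -0.001, 0.019, 0, 0, 0, -1],
    [-0.001, -0.001, 0.021, 0, 0, 0, -1],
    [-0.001, -0.001, 0.023, 0, 0, 0, -1]
  ]
}}

```text
time_s: 10.73
ee_pos: [0.5008, 0.1976, 0.0644]
eef_rot: [3.141, 0.004, -2.23]
force: [-0.7, -0.6, -2.5]
grip_width: 0.0175
```

```bash
python3 -c "
from look import *
p,o=look('s11',(270,150,340,210),11)"
```

```text
10.7333 [0.5008 0.1976 0.0644] [ 3.141   0.0035 -2.2303] [-0.6749 -0.6137 -2.5182] [-0.0838  0.1991  0.0296] 0.01747236465523905 [ 0.3063  0.3995  1.6785  0.0029  1.061  -2.1771]
```

View pics/s11.png

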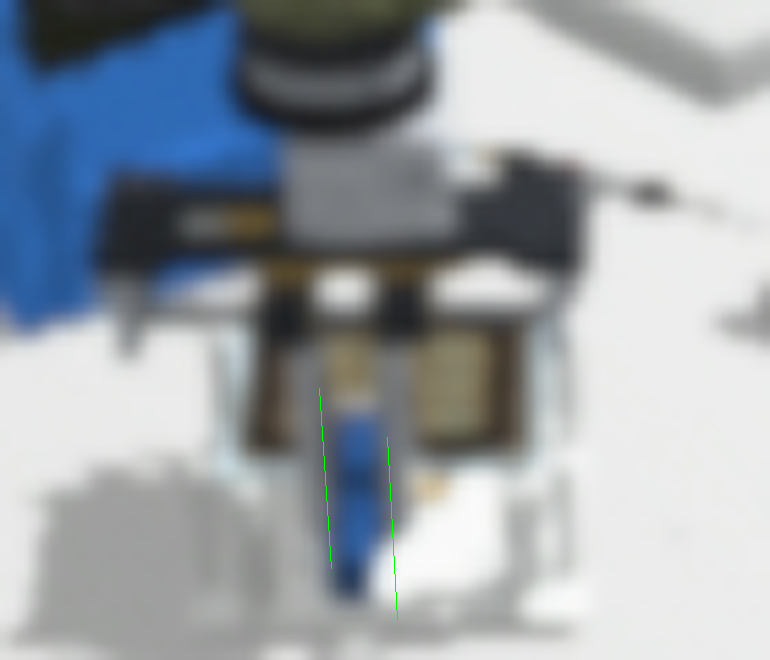

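Force z went from -1.6 to -2.5 N and the moment changed by about 0.15 Nm, so the mask's weight is on the paddle. I'll lift clear of the pins.

Call:
{"name": "servo_tool", "arguments": {
  "rows": [
    [0, 0, 0.002, 0, 0, 0, -1],
    [0, 0, 0.006, 0, 0, 0, -1],
    [0, 0, 0.012, 0, 0, 0, -1],
    [0, 0, 0.02, 0, 0, 0, -1],
    [0, 0, 0.028, 0, 0, 0, -1],
    [0, 0, 0.036, 0, 0, 0, -1],
    [0, 0, 0.042, 0, 0, 0, -1],
    [0, 0, 0.045, 0, 0, 0, -1]
  ]
}}

```text
time_s: 11.45
ee_pos: [0.5014, 0.1978, 0.1111]
eef_rot: [-3.141, 0.005, -2.23]
force: [0.1, 0.4, -3.1]
grip_width: 0.0176
```

```bash
python3 -c "
from look import *
p,o=look('s12',(270,140,340,200),11)
p=cams.camera('top');pickle.dump(p,open('t12.pkl','wb'));crop(p,(260,140,360,220),8,'pics/t12.png')"
```

```text
11.45 [0.5014 0.1978 0.1111] [-3.1411  0.0052 -2.2303] [ 0.0955  0.359  -3.0598] [-0.1091  0.0887  0.0253] 0.017572014614957807 [ 0.3064  0.3412  1.6384  0.0028  1.1574 -2.1768]
```

View pics/s12.png

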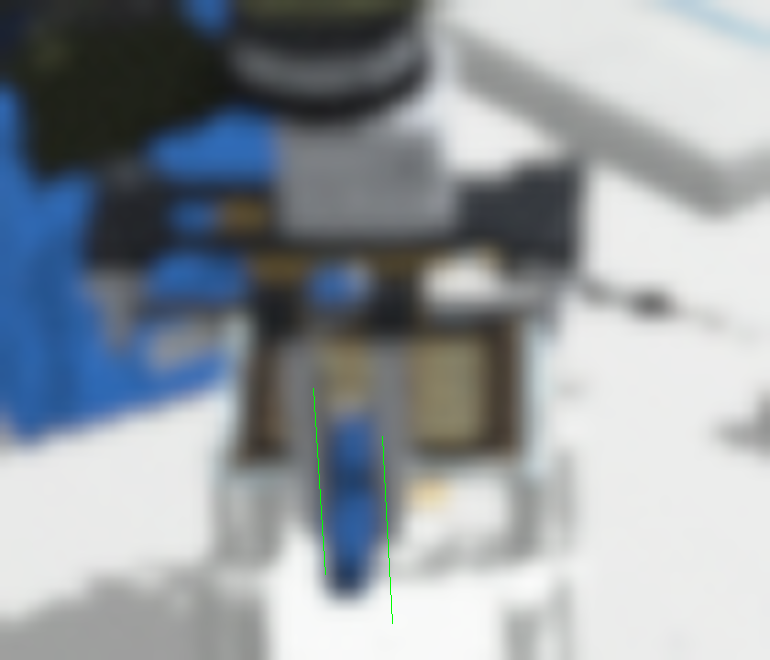

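View pics/t12.png

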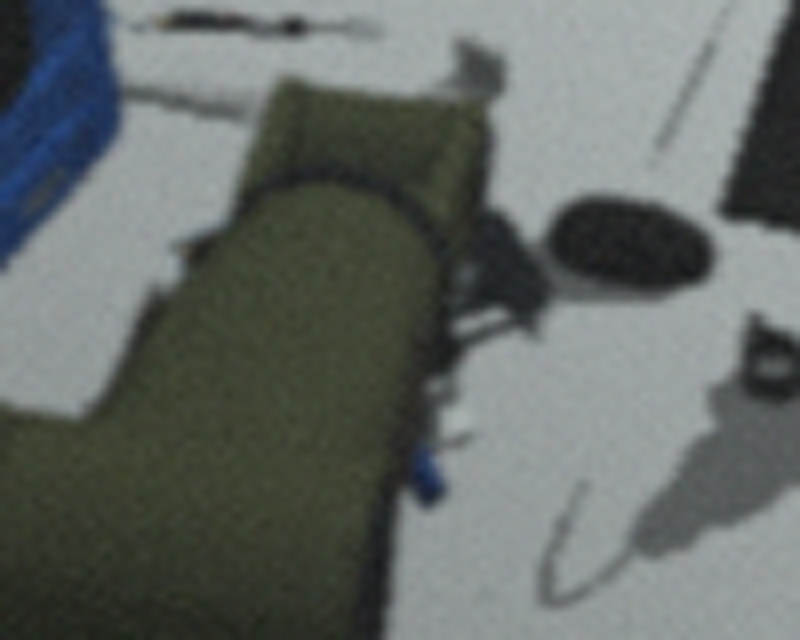

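Call:
{"name": "servo_tool", "arguments": {
  "rows": [
    [-0.004, -0.005, 0.001, 0, 0, -0.025, -1],
    [-0.01, -0.013, 0.003, 0, 0, -0.075, -1],
    [-0.018, -0.023, 0.005, 0, 0, -0.145, -1],
    [-0.027, -0.034, 0.008, 0, 0, -0.22, -1],
    [-0.036, -0.046, 0.01, 0, 0, -0.295, -1],
    [-0.045, -0.058, 0.01, 0, 0, -0.37, -1],
    [-0.053, -0.07, 0.01, 0, 0, -0.445, -1],
    [-0.061, -0.082, 0.01, 0, 0, -0.52, -1]
  ]
}}

```text
time_s: 12.22
ee_pos: [0.4392, 0.1149, 0.1201]
eef_rot: [-3.141, 0.004, -2.755]
force: [-0.3, -0.3, -3.1]
grip_width: 0.0175
```

Call:
{"name": "servo_tool", "arguments": {
  "rows": [
    [-0.005, -0.012, 0, 0, 0, -0.075, -1],
    [-0.01, -0.026, 0, 0, 0, -0.15, -1],
    [-0.014, -0.041, 0, 0, 0, -0.225, -1],
    [-0.017, -0.056, 0, 0, 0, -0.3, -1],
    [-0.019, -0.071, 0, 0, 0, -0.375, -1],
    [-0.019, -0.086, 0, 0, 0, -0.45, -1],
    [-0.017, -0.101, 0, 0, 0, -0.525, -1],
    [-0.014, -0.116, 0, 0, 0, -0.6, -1]
  ]
}}

```text
time_s: 12.88
ee_pos: [0.4245, -0.0019, 0.1199]
eef_rot: [-3.141, 0.004, 2.923]
force: [0.2, 0.1, -2.0]
grip_width: 0.0177
```

Call:
{"name": "servo_tool", "arguments": {
  "rows": [
    [0.004, -0.014, 0, 0, 0, -0.065, -1],
    [0.011, -0.03, 0, 0, 0, -0.13, -1],
    [0.021, -0.046, 0, 0, 0, -0.2, -1],
    [0.033, -0.062, 0, 0, 0, -0.27, -1],
    [0.046, -0.078, 0, 0, 0, -0.335, -1],
    [0.058, -0.094, 0, 0, 0, -0.39, -1],
    [0.07, -0.108, 0, 0, 0, -0.435, -1],
    [0.08, -0.121, 0, 0, 0, -0.47, -1]
  ]
}}

```text
time_s: 13.55
ee_pos: [0.5046, -0.1239, 0.1194]
eef_rot: [-3.141, 0.003, 2.448]
force: [-0.2, 0.9, -2.6]
grip_width: 0.0177
```

Call:
{"name": "servo_tool", "arguments": {
  "rows": [
    [0.009, -0.011, 0, 0, 0, -0.025, -1],
    [0.017, -0.021, 0, 0, 0, -0.045, -1],
    [0.023, -0.029, 0, 0, 0, -0.06, -1],
    [0.028, -0.035, 0, 0, 0, -0.075, -1],
    [0.031, -0.039, 0, 0, 0, -0.083, -1],
    [0.033, -0.0405, 0, 0, 0, -0.087, -1],
    [0.033, -0.0405, 0, 0, 0, -0.087, -1],
    [0.033, -0.0405, 0, 0, 0, -0.087, -1]
  ]
}}

```text
time_s: 14.22
ee_pos: [0.5374, -0.1641, 0.1194]
eef_rot: [-3.141, 0.003, 2.362]
force: [-0.5, -0.3, -2.7]
grip_width: 0.0181
```

```bash
python3 -c "
from look import *
p,o=look('s16',(330,200,450,290),6)
p=cams.camera('top');pickle.dump(p,open('t16.pkl','wb'));crop(p,(340,170,440,250),8,'pics/t16.png')"
```

```text
14.2167 [ 0.5374 -0.1641  0.1194] [-3.1412  0.0026  2.3618] [-0.543  -0.2683 -2.6559] [0.0831 0.1512 0.023 ] 0.018066049043617458 [-0.3608  0.382   1.5614 -0.0015  1.1959 -1.1513]
```

View pics/s16.png

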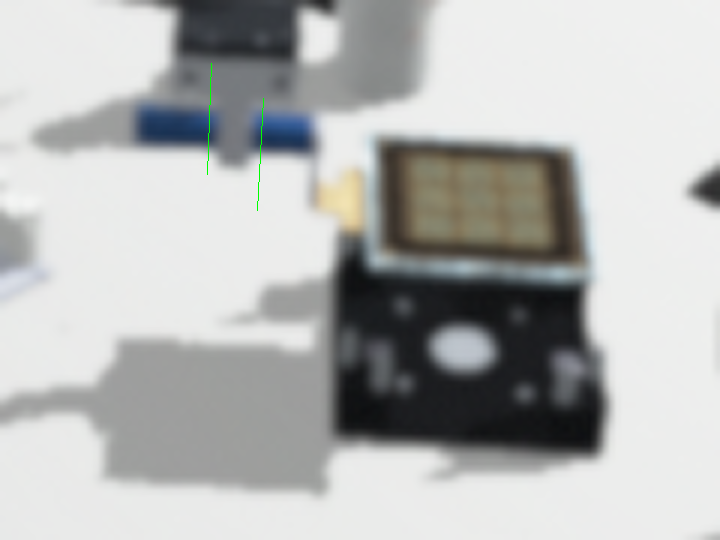

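View pics/t16.png

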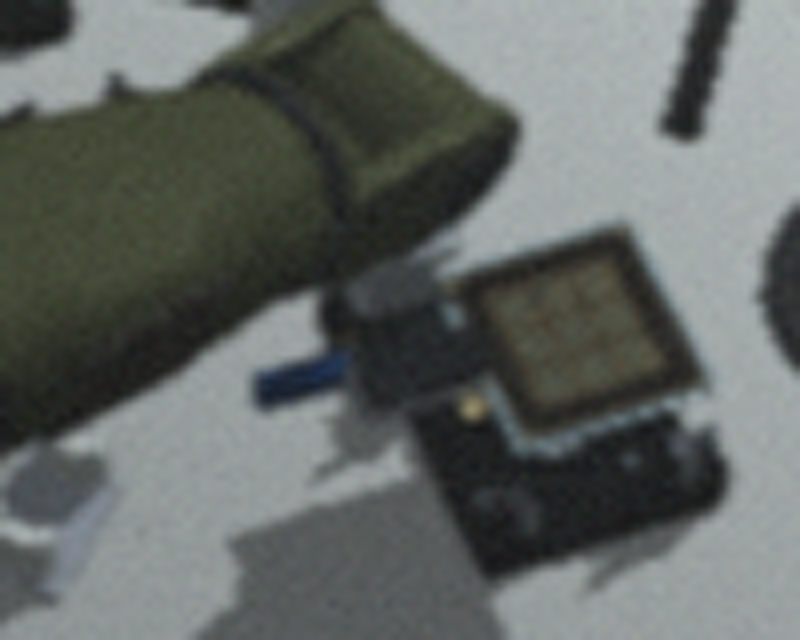

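```bash
python3 - <<'E'
from pad import *
np.set_printoptions(precision=4,suppress=True)
S=load("s16.pkl");T=load("t16.pkl")
crop(S,(385,215,435,255),16,"pics/s16z.png");crop(T,(390,190,440,235),16,"pics/t16z.png")
E
```

```text
(no output)
```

View pics/s16z.png

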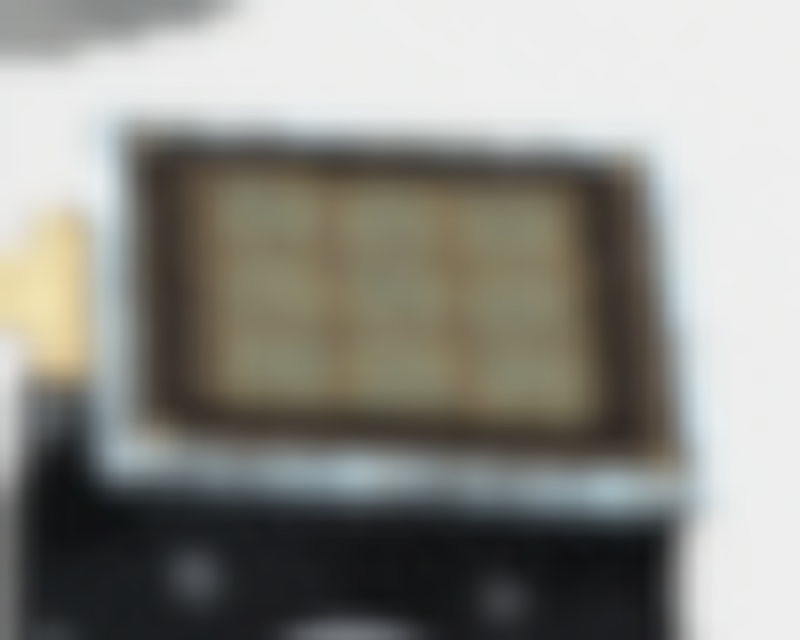

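View pics/t16z.png

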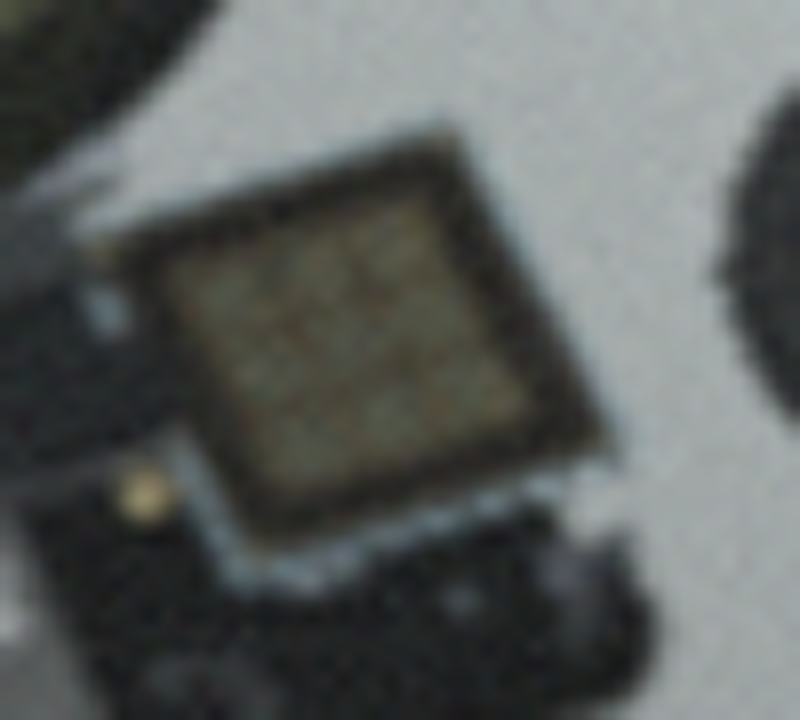

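```bash
python3 - <<'E'
from pad import *
np.set_printoptions(precision=4,suppress=True)
S=load("s16.pkl");T=load("t16.pkl")
s=np.array([(140,140),(630,165),(675,450),(150,420)])/16+[385,215]-.5
t=np.array([(100,250),(450,140),(600,440),(262,545)])/16+[390,190]-.5
sg=np.array([(100,118),(655,148),(700,510),(95,490)])/16+[385,215]-.5   # glass outer S (top/bot mix)
def f(x,p,uv,z):
    m=x[3];L=np.array([(-m,m),(m,m),(m,-m),(-m,-m)])
    R=np.array([[np.cos(x[2]),-np.sin(x[2])],[np.sin(x[2]),np.cos(x[2])]])
    return (proj(p,np.c_[L@R.T+x[:2],np.full(4,z)])-uv).ravel()
for n,p,uv in(("S",S,s),("T",T,t),("Sglass",S,sg)):
    for z in (.119,.124,.129):
        r=least_squares(f,[.64,-.265,-.78,.055],args=(p,uv,z));print(n,z,r.x,np.degrees(r.x[2]),r.fun)
# joint z free
j=least_squares(lambda x:np.r_[f(x[:4],S,s,x[4]),f(x[:4],T,t,x[4])],[.64,-.265,-.78,.055,.124]);print(j.x,j.fun)
# nest disc now and nest screws
def un(px,l,t,s): return np.array(px)/s+[l,t]-.5
g=cv2.cvtColor(S["image"],cv2.COLOR_RGB2GRAY)
for nm,P,box in (("S0",load("scene0.pkl"),(398,252,418,264)),("T0",load("top0.pkl"),(402,217,416,230)),("S16",S,(398,252,418,264))):
    l,t_,r_,b=box; w=cv2.cvtColor(P["image"],cv2.COLOR_RGB2GRAY)[t_:b,l:r_].astype(float); w=np.clip(w-(w.min()+w.max())/2*0.8,0,None); yy,xx=np.mgrid[t_:b,l:r_]
    c=((w*xx).sum()/w.sum(),(w*yy).sum()/w.sum()); print(nm,c,ray(P,c,.010))
E
```

```text
S 0.119 [ 0.6467 -0.2573 -0.7617  0.0536] -43.640268457507 [ 0.2983 -0.592  -0.2189 -0.534  -0.4236  0.5352  0.3544  0.5232]
S 0.124 [ 0.6416 -0.2615 -0.7617  0.0533] -43.640268535719514 [ 0.2983 -0.592  -0.2189 -0.534  -0.4236  0.5352  0.3544  0.5232]
S 0.129 [ 0.6365 -0.2656 -0.7617  0.053 ] -43.64026865649553 [ 0.2983 -0.592  -0.2189 -0.534  -0.4236  0.5352  0.3544  0.5232]
T 0.119 [ 0.6413 -0.2639 -0.766   0.0538] -43.88725324488582 [ 0.3833 -0.2281 -0.3547  0.062   0.2016 -0.0824 -0.2307  0.2445]
T 0.124 [ 0.6382 -0.2645 -0.766   0.0537] -43.88725322078191 [ 0.3833 -0.2281 -0.3547  0.062   0.2016 -0.0824 -0.2307  0.2445]
T 0.129 [ 0.635  -0.265  -0.766   0.0536] -43.88725322112581 [ 0.3833 -0.2281 -0.3547  0.062   0.2016 -0.0824 -0.2307  0.2445]
Sglass 0.119 [ 0.6391 -0.261  -0.7664  0.0629] -43.909514421442935 [-0.5539  0.3206  0.068   0.4405  0.3104  0.209   0.1377 -0.9235]
Sglass 0.124 [ 0.634  -0.2651 -0.7664  0.0625] -43.909514396915355 [-0.5539  0.3206  0.068   0.4405  0.3104  0.209   0.1377 -0.9235]
Sglass 0.129 [ 0.629  -0.2692 -0.7664  0.0622] -43.90951434248264 [-0.5539  0.3206  0.068   0.4405  0.3104  0.209   0.1377 -0.9235]
[ 0.6363 -0.2653 -0.7634  0.0532  0.1286] [ 0.1193 -0.5872 -0.2532 -0.4909 -0.5023  0.6746  0.1128  0.6177  0.617
 -0.2922 -0.2901 -0.0043  0.2539 -0.2971 -0.0014  0.0297]
S0 (np.float64(406.66673441183644), np.float64(257.668319648809)) [ 0.6411 -0.2637  0.01  ]
T0 (np.float64(408.6061671012357), np.float64(223.26198843668516)) [ 0.6385 -0.2652  0.01  ]
S16 (np.float64(406.66578454523244), np.float64(257.6663545313899)) [ 0.6411 -0.2637  0.01  ]
```

```bash
python3 - <<'E'
from h import *
np.set_printoptions(precision=4,suppress=True)
for n,c in(("s16",(397,222,427,243)),("t16",(402,203,423,221))):
    p=load(n+".pkl"); w=cloud(p)[c[1]:c[3],c[0]:c[2]].reshape(-1,3); w=w[np.isfinite(w).all(1)&(w[:,2]>.08)&(w[:,2]<.16)]
    A=np.c_[w[:,:2]-w[:,:2].mean(0),np.ones(len(w))]; s=np.linalg.lstsq(A,w[:,2],rcond=None)[0]; r=w[:,2]-A@s; k=abs(r)<.006
    s=np.linalg.lstsq(A[k],w[k,2],rcond=None)[0]; print(n,len(w),"slopes",s[:2],"z",s[2],r.std())
    # table nearby & nest base
    for b in ((330,255,360,285),): pass
E
```

```text
s16 605 slopes [-0.0059 -0.007 ] z 0.12576603787561147 0.0022403460730634063
t16 375 slopes [-0.047   0.0032] z 0.1230809786532402 0.006119051781507306
```

```bash
python3 - <<'E'
from fit import *
from scipy.optimize import least_squares
np.set_printoptions(precision=4,suppress=True)
S=load("scene0.pkl");T=load("top0.pkl")
uv=np.array([(553,205),(662,213),(670,288),(555,280)])/5.7+[300,215]-.5
def ref(p,uv,k=2):
    g=gray(p);o=[]
    for u,v in uv:
        a,b=int(round(u)),int(round(v));w=g[b-k:b+k+1,a-k:a+k+1];w=np.clip(w-np.median(w),0,None);yy,xx=np.mgrid[-k:k+1,-k:k+1];o.append((a+(w*xx).sum()/w.sum(),b+(w*yy).sum()/w.sum()))
    return np.array(o)
uv=ref(S,uv)
def f(x):
    m=x[3];L=np.array([(-m,m),(m,m),(m,-m),(-m,-m)]);R=np.array([[np.cos(x[2]),-np.sin(x[2])],[np.sin(x[2]),np.cos(x[2])]])
    return (proj(S,np.c_[L@R.T+x[:2],np.full(4,.01)])-uv).ravel()
r=least_squares(f,[.64,-.264,-.78,.04]);print(r.x,np.degrees(r.x[2]),r.fun)
for n,p in(("S",S),("T",T)):
    g=gray(p); D=np.median(g[190:280,320:440])-g
    for sz in(None,):
      def model(x):
        c=x[:2];y=x[2];L=[prism(c,y,.078,.078,0,.010)]
        L+=[prism(c,y,.014,.014,.01,.052,i*.062,j*.062) for i in(-1,1) for j in(-1,1)]
        L+=[prism(c,y,.003,.003,.05,.064,i*a,j*b) for i in(-1,1) for j in(-1,1) for a,b in((.05,.069),(.069,.05))]
        return L
      for y0 in(.75,.82):
        x,c=fit(p,np.minimum(np.clip(D,0,None),60 if n=="T" else 120),model,[.639,-.264,y0],margin=2,steps=(.003,.002,.001));print(n,x,np.degrees(x[2]),c)
E
```

```text
[ 0.6408 -0.263  -0.7961  0.0356] -45.61159551063389 [-0.1233 -0.1063  0.1481 -0.0468 -0.2289  0.0277  0.2056  0.1196]
S [ 0.636  -0.2651  0.7935] 45.461470410648595 337.0898056408711
S [ 0.636  -0.2653  0.7955] 45.57656995813801 320.55079085200936
T [ 0.631  -0.2646  0.7887] 45.18761427434674 127.24439792222867
T [ 0.6311 -0.2649  0.7887] 45.18901142747446 131.3547016303532
```

Call:
{"name": "servo_tool", "arguments": {
  "rows": [
    [0.0005, 0, -0.004, 0, 0, -0.004, -1],
    [0.001, 0, -0.011, 0, 0, -0.008, -1],
    [0.0012, -0.0003, -0.019, 0, 0, -0.012, -1],
    [0.0012, -0.0003, -0.027, 0, 0, -0.012, -1],
    [0.0012, -0.0003, -0.035, 0, 0, -0.012, -1],
    [0.0012, -0.0003, -0.042, 0, 0, -0.012, -1],
    [0.0012, -0.0003, -0.046, 0, 0, -0.012, -1],
    [0.0012, -0.0003, -0.047, 0, 0, -0.012, -1]
  ]
}}

```text
time_s: 14.98
ee_pos: [0.5382, -0.1642, 0.0714]
eef_rot: [-3.141, 0.002, 2.35]
force: [-0.7, -0.1, -2.1]
grip_width: 0.0174
```

```bash
python3 -c "
from look import *
p,o=look('s17',(385,220,435,270),15)
p=cams.camera('top');pickle.dump(p,open('t17.pkl','wb'));crop(p,(385,190,440,235),14,'pics/t17.png')"
```

```text
14.9833 [ 0.5382 -0.1642  0.0714] [-3.1407  0.0016  2.35  ] [-0.6555 -0.1103 -2.0593] [0.07   0.1306 0.0178] 0.017411497238518148 [-0.3604  0.4402  1.6006 -0.0016  1.0998 -1.1389]
```

View pics/s17.png

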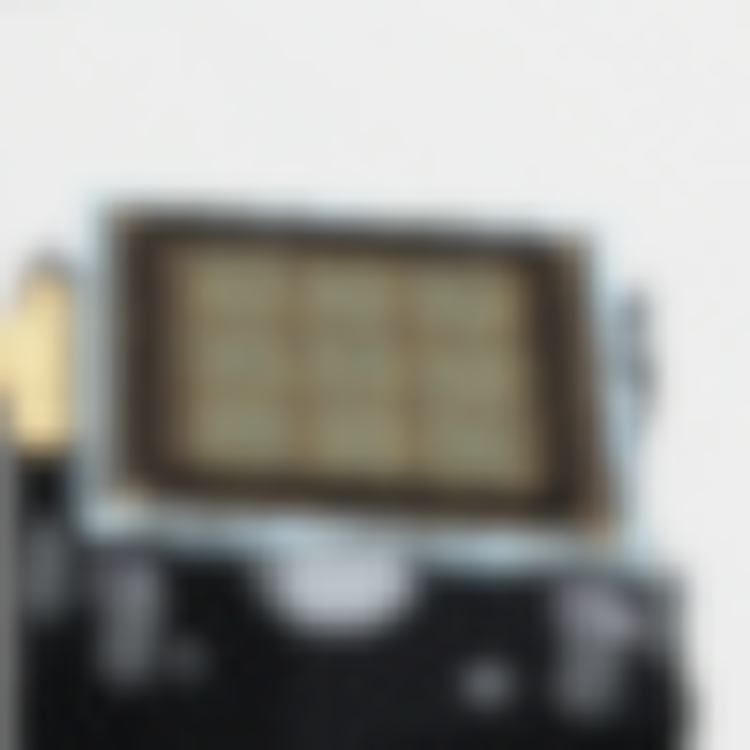

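View pics/t17.png

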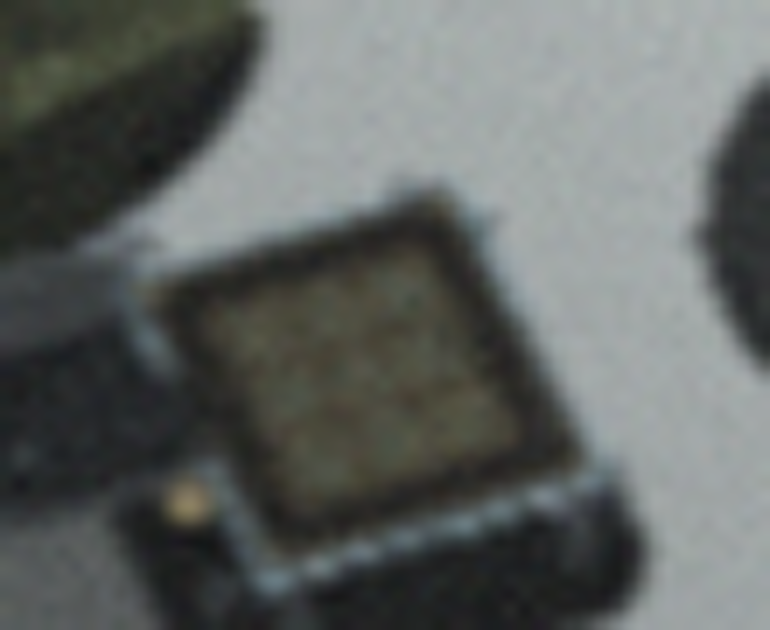

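```bash
cat > mk.py <<'E'
from pad import *
np.set_printoptions(precision=4,suppress=True)
def f(x,p,uv,z):
    m=x[3];L=np.array([(-m,m),(m,m),(m,-m),(-m,-m)])
    R=np.array([[np.cos(x[2]),-np.sin(x[2])],[np.sin(x[2]),np.cos(x[2])]])
    return (proj(p,np.c_[L@R.T+x[:2],np.full(4,z)])-uv).ravel()
def go(S,s,T,t,z):
    for n,p,uv in(("S",S,s),("T",T,t)):
        r=least_squares(f,[.64,-.265,-.78,.055],args=(p,uv,z));print(n,r.x,np.degrees(r.x[2]),r.fun)
    j=least_squares(lambda x:np.r_[f(x[:4],S,s,x[4]),f(x[:4],T,t,x[4])],[.64,-.265,-.78,.055,z]);print("J",j.x)
E
python3 - <<'E'
from mk import *
from fit import rect
S=load("s17.pkl");T=load("t17.pkl")
s=np.array([(122,215),(570,240),(605,525),(130,490)])/15+[385,220]-.5
t=np.array([(150,290),(435,200),(575,455),(285,550)])/14+[385,190]-.5
go(S,s,T,t,.076)
for n,p,c,b,k in(("s",S,[.641,-.2635],(385,220,435,270),15),("t",T,[.6383,-.265],(385,190,440,235),14)):
    crop(p,b,k,f"pics/{n}17o.png",polys=[rect(np.array(c),-.78,.0635,.0635,.076),rect(np.array(c),-.78,.0537,.0537,.076),rect(np.array(c),-.78,.078,.078,.01)])
E
```

```text
S [ 0.6402 -0.2637 -0.7681  0.0532] -44.00867804214057 [ 0.1815 -0.2766 -0.095  -0.1465 -0.1502  0.0726  0.0708  0.3263]
T [ 0.6389 -0.2645 -0.7543  0.0531] -43.2183193675189 [ 0.0309  0.1721  0.1293 -0.0533 -0.0129 -0.142  -0.1429  0.0243]
J [ 0.6384 -0.2649 -0.7624  0.0531  0.0775]
```

View pics/s17o.png

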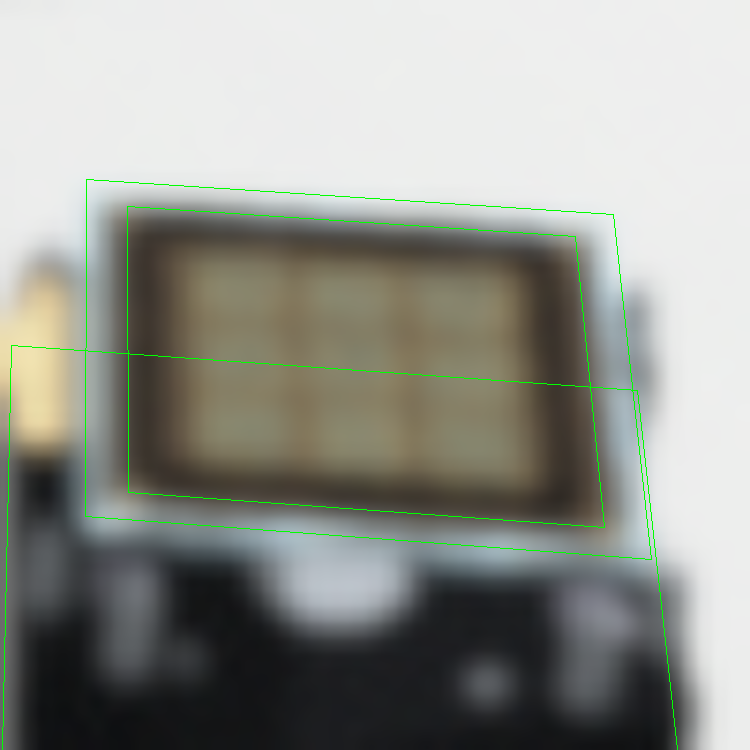

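View pics/t17o.png

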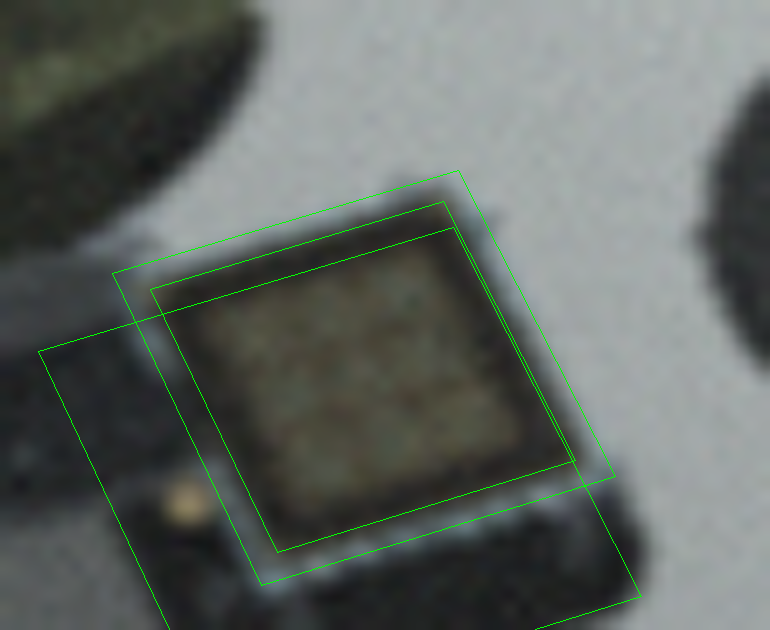

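Call:
{"name": "servo_tool", "arguments": {
  "rows": [
    [0, 0, -0.002, 0, 0, 0, -1],
    [0, 0, -0.005, 0, 0, 0, -1],
    [0, 0, -0.008, 0, 0, 0, -1],
    [0, 0, -0.011, 0, 0, 0, -1],
    [0, 0, -0.0135, 0, 0, 0, -1],
    [0, 0, -0.0155, 0, 0, 0, -1],
    [0, 0, -0.0165, 0, 0, 0, -1],
    [0, 0, -0.0175, 0, 0, 0, -1]
  ]
}}

```text
time_s: 15.75
ee_pos: [0.5386, -0.1644, 0.0547]
eef_rot: [-3.141, 0.003, 2.35]
force: [-0.4, -1.2, -2.2]
grip_width: 0.0175
```

```bash
python3 -c "
from look import *
p,o=look('s18',(385,220,435,270),15)
p=cams.camera('top');pickle.dump(p,open('t18.pkl','wb'));crop(p,(385,190,440,235),14,'pics/t18.png')"
```

```text
15.75 [ 0.5386 -0.1644  0.0547] [-3.1412  0.0026  2.35  ] [-0.441  -1.2293 -2.1594] [0.066  0.1509 0.0059] 0.017456956600673597 [-0.3605  0.462   1.6124 -0.0017  1.065  -1.1388]
```

View pics/s18.png

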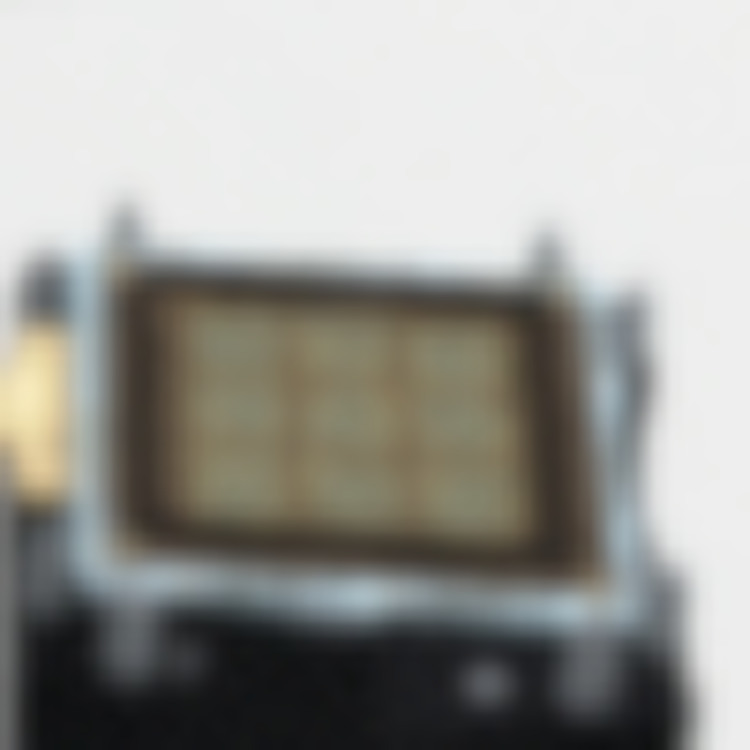

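View pics/t18.png

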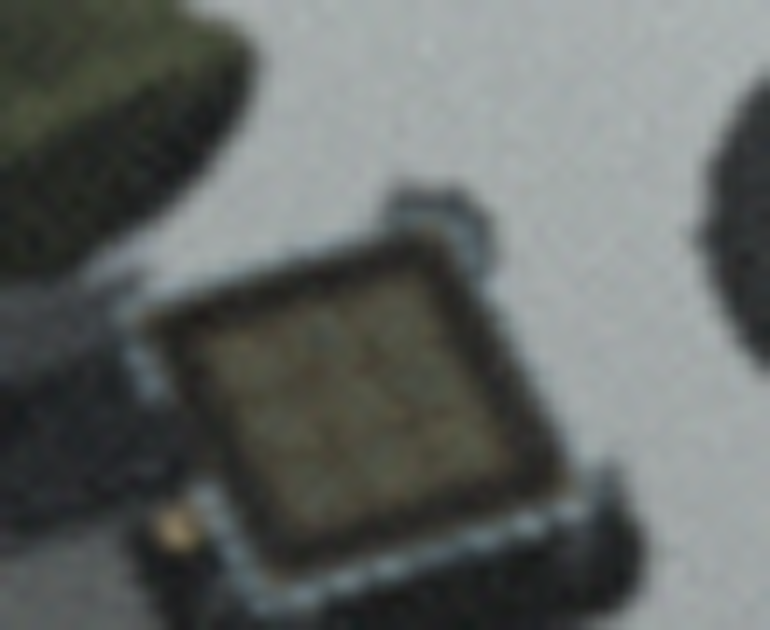

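The mask now sits between the pins, with the far pins at (125,215) and (547,245) and the right pin at (635,330). I'll continue slowly onto the pads.

Call:
{"name": "servo_tool", "arguments": {
  "rows": [
    [0, 0, -0.001, 0, 0, 0, -1],
    [0, 0, -0.002, 0, 0, 0, -1],
    [0, 0, -0.003, 0, 0, 0, -1],
    [0, 0, -0.004, 0, 0, 0, -1],
    [0, 0, -0.005, 0, 0, 0, -1],
    [0, 0, -0.006, 0, 0, 0, -1],
    [0, 0, -0.007, 0, 0, 0, -1],
    [0, 0, -0.008, 0, 0, 0, -1]
  ]
}}

```text
time_s: 16.52
ee_pos: [0.5386, -0.1643, 0.0467]
eef_rot: [-3.141, 0.003, 2.35]
force: [-0.3, -0.3, -1.4]
grip_width: 0.0177
```

```bash
python3 -c "
from look import *
p,o=look('s19',(385,220,435,270),15)"
```

```text
16.5167 [ 0.5386 -0.1643  0.0467] [-3.1412  0.0027  2.3499] [-0.291  -0.281  -1.4242] [-0.0431  0.0302 -0.0095] 0.017660388491791287 [-0.3604  0.4728  1.6176 -0.0017  1.0488 -1.1387]
```

View pics/s19.png

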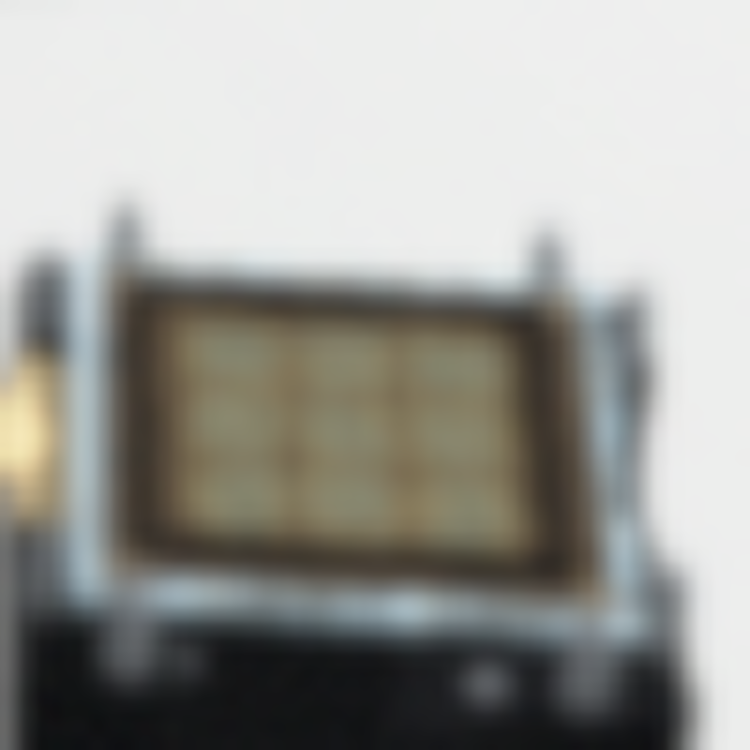

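Fz is back to -1.4 N and the moment dropped, so the mask is resting on the nest. I'll lower another 7 mm and draw the paddle out.

Call:
{"name": "servo_tool", "arguments": {
  "rows": [
    [0, 0, -0.003, 0, 0, 0, -1],
    [0, 0, -0.006, 0, 0, 0, -1],
    [0, 0, -0.007, 0, 0, 0, -1],
    [0, 0, -0.007, 0, 0, 0, -1],
    [-0.004, 0.004, -0.007, 0, 0, 0, -1],
    [-0.01, 0.01, -0.007, 0, 0, 0, -1],
    [-0.018, 0.018, -0.007, 0, 0, 0, -1],
    [-0.026, 0.0263, -0.007, 0, 0, 0, -1]
  ]
}}

```text
time_s: 17.23
ee_pos: [0.5117, -0.1373, 0.0395]
eef_rot: [-3.141, 0.002, 2.35]
force: [-0.2, -0.5, -2.3]
grip_width: 0.0174
```

```bash
python3 -c "
from look import *
p,o=look('s20',(385,220,435,270),15)"
```

```text
17.2333 [ 0.5117 -0.1373  0.0395] [-3.1411  0.0024  2.3499] [-0.2033 -0.4938 -2.2595] [-0.0578  0.0028 -0.0369] 0.01739887073883775 [-0.3305  0.4187  1.719  -0.0018  1.0021 -1.1086]
```

View pics/s20.png

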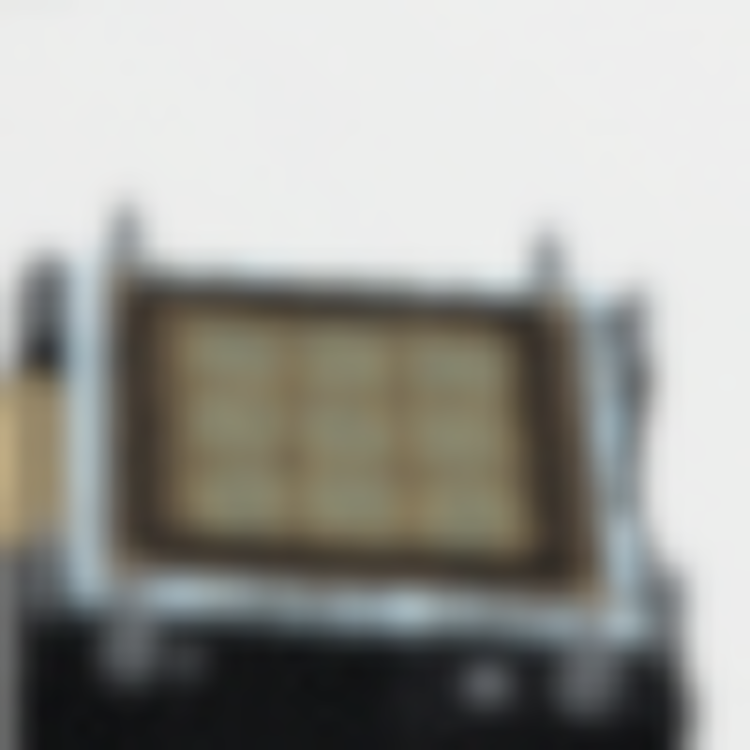

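The mask stayed put while the paddle slid, so I'll continue.

Call:
{"name": "servo_tool", "arguments": {
  "rows": [
    [-0.009, 0.009, 0, 0, 0, 0, -1],
    [-0.019, 0.019, 0, 0, 0, 0, -1],
    [-0.029, 0.0295, 0, 0, 0, 0, -1],
    [-0.039, 0.0395, 0, 0, 0, 0, -1],
    [-0.049, 0.0495, 0, 0, 0, 0, -1],
    [-0.059, 0.06, 0, 0, 0, 0, -1],
    [-0.069, 0.07, 0, 0, 0, 0, -1],
    [-0.076, 0.077, 0, 0, 0, 0, -1]
  ]
}}

```text
time_s: 17.95
ee_pos: [0.4336, -0.0582, 0.0395]
eef_rot: [-3.141, 0.001, 2.351]
force: [0.3, -1.3, -1.4]
grip_width: 0.0172
```

```bash
python3 -c "
from look import *
p,o=look('s21',(300,190,440,290),5.7)"
```

```text
17.95 [ 0.4336 -0.0582  0.0395] [-3.1408  0.0013  2.3509] [ 0.348  -1.3199 -1.368 ] [-0.0518  0.0268 -0.0017] 0.01723399173281255 [-0.2163  0.2395  1.9691 -0.0017  0.9323 -0.9954]
```

View pics/s21.png

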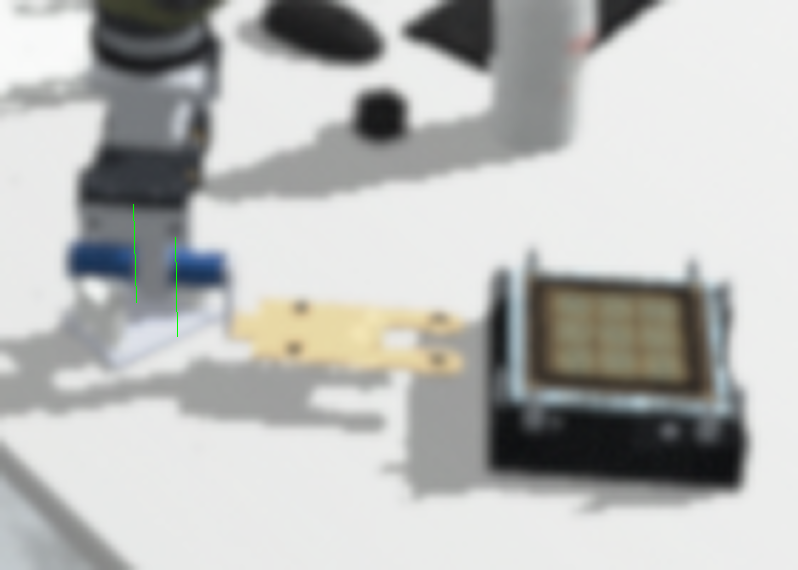

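The blade is fully clear and the mask lies in the nest. Next I'll raise, turn back and position the paddle over the rest.

Call:
{"name": "servo_tool", "arguments": {
  "rows": [
    [0, 0, 0.01, 0, 0, 0, -1],
    [0, 0, 0.022, 0, 0, 0, -1],
    [0, 0, 0.034, 0, 0, 0, -1],
    [0, 0, 0.044, 0, 0, 0.06, -1],
    [0.002, 0.005, 0.048, 0, 0, 0.15, -1],
    [0.006, 0.012, 0.048, 0, 0, 0.25, -1],
    [0.009, 0.019, 0.048, 0, 0, 0.35, -1],
    [0.012, 0.026, 0.048, 0, 0, 0.45, -1]
  ]
}}

```text
time_s: 18.67
ee_pos: [0.4456, -0.0317, 0.0884]
eef_rot: [-3.141, 0.002, 2.806]
force: [0.2, 0.3, -1.4]
grip_width: 0.0176
```

Call:
{"name": "servo_tool", "arguments": {
  "rows": [
    [0.001, 0.003, 0, 0, 0, 0.08, -1],
    [0.003, 0.006, 0, 0, 0, 0.16, -1],
    [0.005, 0.009, 0, 0, 0, 0.24, -1],
    [0.006, 0.012, 0, 0, 0, 0.3, -1],
    [0.006, 0.012, 0, 0, 0, 0.33, -1],
    [0.006, 0.012, 0, 0, 0, 0.33, -1],
    [0.006, 0.012, 0, 0, 0, 0.33, -1],
    [0.006, 0.012, 0, 0, 0, 0.33, -1]
  ]
}}

```text
time_s: 19.33
ee_pos: [0.4519, -0.0199, 0.0888]
eef_rot: [-3.141, 0.002, 3.134]
force: [0.1, -0.2, -1.2]
grip_width: 0.0177
```

Call:
{"name": "servo_tool", "arguments": {
  "rows": [
    [0, -0.0005, -0.01, 0, 0, -0.004, -1],
    [0, -0.0005, -0.02, 0, 0, -0.004, -1],
    [0, -0.0005, -0.03, 0, 0, -0.004, -1],
    [0, -0.0005, -0.04, 0, 0, -0.004, -1],
    [0, -0.0005, -0.05, 0, 0, -0.004, -1],
    [0, -0.0005, -0.055, 0, 0, -0.004, -1],
    [0, -0.0005, -0.055, 0, 0, -0.004, -1],
    [0, -0.0005, -0.055, 0, 0, -0.004, -1]
  ]
}}

```text
time_s: 20.0
ee_pos: [0.4518, -0.0204, 0.0336]
eef_rot: [-3.141, 0.002, 3.13]
force: [0.8, -0.8, -1.2]
grip_width: 0.0175
```

```bash
python3 -c "
from look import *
p,o=look('s22',(295,200,375,260),10)"
```

```text
20.0 [ 0.4518 -0.0204  0.0336] [-3.1406  0.0017  3.1303] [ 0.8264 -0.7892 -1.2221] [0.0362 0.0752 0.0364] 0.017541462021010805 [-0.1256  0.2786  1.9351 -0.001   0.9262 -1.6845]
```

View pics/s22.png

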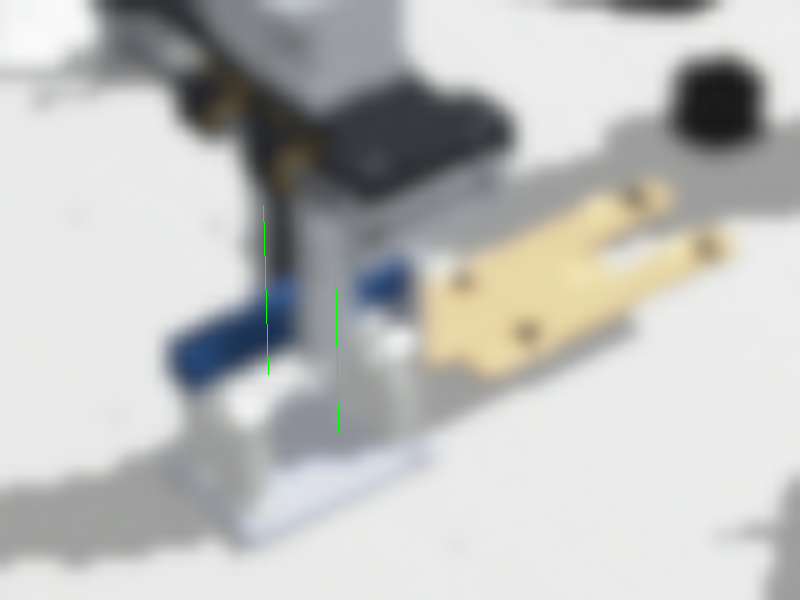

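Scene: the handle sits above the two saddles at (255,390) and (395,340), aligned with the rest. I'll lower it onto them.

Call:
{"name": "servo_tool", "arguments": {
  "rows": [
    [0, 0, -0.005, 0, 0, 0, -1],
    [0, 0, -0.01, 0, 0, 0, -1],
    [0, 0, -0.014, 0, 0, 0, -1],
    [0, 0, -0.017, 0, 0, 0, -1],
    [0, 0, -0.019, 0, 0, 0, -1],
    [0, 0, -0.02, 0, 0, 0, -1],
    [0, 0, -0.0205, 0, 0, 0, -1],
    [0, 0, -0.0205, 0, 0, 0, -1]
  ]
}}

```text
time_s: 20.72
ee_pos: [0.4521, -0.0204, 0.0135]
eef_rot: [-3.141, 0.002, 3.13]
force: [0.1, -0.2, -1.2]
grip_width: 0.0175
```

```bash
python3 -c "
from look import *
p,o=look('s23',(295,200,375,260),10)"
```

```text
20.7167 [ 0.4521 -0.0204  0.0135] [-3.1405  0.0024  3.1303] [ 0.0855 -0.2086 -1.1547] [ 0.0169 -0.0019  0.0528] 0.017527863611189982 [-0.1256  0.3151  1.9464 -0.001   0.8776 -1.6845]
```

View pics/s23.png

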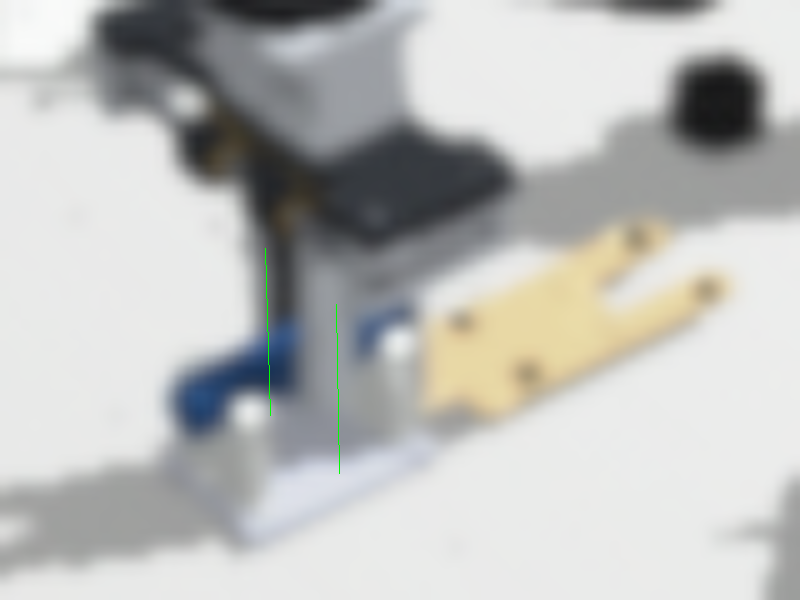

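Call:
{"name": "servo_tool", "arguments": {
  "rows": [
    [0, 0, -0.0004, 0, 0, 0, -1],
    [0, 0, -0.0008, 0, 0, 0, -1],
    [0, 0, -0.001, 0, 0, 0, -1],
    [0, 0, -0.0012, 0, 0, 0, -1],
    [0, 0, -0.0012, 0, 0, 0, -1],
    [0, 0, -0.0012, 0, 0, 0, -1],
    [0, 0, -0.0012, 0, 0, 0, -1],
    [0, 0, -0.0012, 0, 0, 0, -1]
  ]
}}

```text
time_s: 21.43
ee_pos: [0.4523, -0.0205, 0.0129]
eef_rot: [-3.14, 0.003, 3.13]
force: [-3.0, -0.0, 7.5]
grip_width: 0.0177
```

Contact with the saddles (+7.5 N). I'll release gently to a partial opening.

Call:
{"name": "servo_tool", "arguments": {
  "rows": [
    [0, 0, 0, 0, 0, 0, -0.6],
    [0, 0, 0, 0, 0, 0, -0.5],
    [0, 0, 0, 0, 0, 0, -0.3],
    [0, 0, 0, 0, 0, 0, -0.1],
    [0, 0, 0, 0, 0, 0, 0],
    [0, 0, 0, 0, 0, 0, 0],
    [0, 0, 0, 0, 0, 0, 0],
    [0, 0, 0, 0, 0, 0, 0]
  ]
}}

```text
time_s: 22.1
ee_pos: [0.4523, -0.0205, 0.0128]
eef_rot: [-3.14, 0.003, 3.13]
force: [-0.4, 0.3, -0.4]
grip_width: 0.047
```

Call:
{"name": "servo_tool", "arguments": {
  "rows": [
    [0, 0, 0.008, 0, 0, 0, 0],
    [0, 0, 0.02, 0, 0, 0, 0],
    [0, 0, 0.035, 0, 0, 0, 0],
    [0, 0, 0.055, 0, 0, 0, 0],
    [0, 0, 0.08, 0, 0, 0, 0],
    [0, 0, 0.11, 0, 0, 0, 0],
    [0, 0, 0.14, 0, 0, 0, 0],
    [0, 0, 0.16, 0, 0, 0, 0]
  ]
}}

```text
time_s: 22.77
ee_pos: [0.4527, -0.0205, 0.1763]
eef_rot: [-3.14, 0.006, 3.13]
force: [-0.7, 0.0, 0.3]
grip_width: 0.047
```

Call:
{"name": "servo_tool", "arguments": {
  "rows": [
    [-0.01, 0.015, 0.01, 0, 0, 0, 0],
    [-0.02, 0.035, 0.02, 0, 0, 0, 0],
    [-0.035, 0.06, 0.03, 0, 0, 0, 0],
    [-0.05, 0.085, 0.03, 0, 0, 0, 0],
    [-0.065, 0.115, 0.03, 0, 0, 0, 0],
    [-0.075, 0.14, 0.03, 0, 0, 0, 0],
    [-0.085, 0.165, 0.03, 0, 0, 0, 0],
    [-0.09, 0.18, 0.03, 0, 0, 0, 0]
  ]
}}

```text
time_s: 23.43
ee_pos: [0.3615, 0.1612, 0.207]
eef_rot: [-3.141, 0.007, 3.131]
force: [0.9, -0.3, 0.7]
grip_width: 0.0469
```

```bash
python3 -c "
from look import *
p,o=look('s26',(295,205,435,285),5.7)
p=cams.camera('top');pickle.dump(p,open('t26.pkl','wb'));crop(p,(320,180,440,255),6.6,'pics/t26.png')
crop(p,(200,110,520,310),2.5,'pics/t26w.png')"
```

```text
23.4333 [0.3615 0.1612 0.207 ] [-3.1407  0.0067  3.1314] [ 0.9076 -0.3199  0.7035] [ 0.0286 -0.0161  0.0442] 0.046936580013302816 [ 0.3292 -0.0796  1.8821 -0.0032  1.3331 -1.2306]
```

View pics/s26.png

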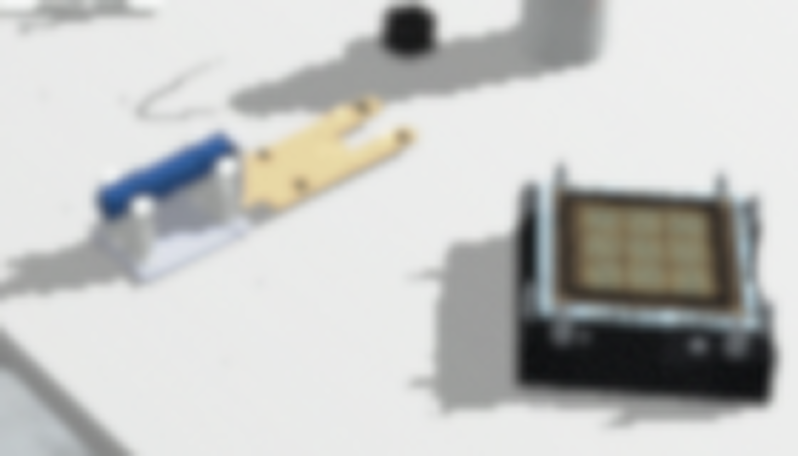

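View pics/t26.png

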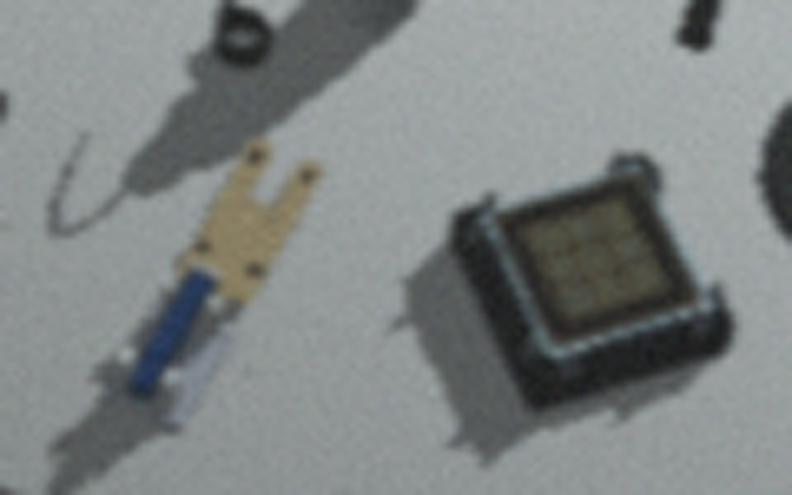

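```bash
python3 - <<'E'
from mk import *
S=load("s26.pkl")
w=cloud(S)[244:258,400:421].reshape(-1,3); w=w[np.isfinite(w).all(1)]
A=np.c_[w[:,:2]-w[:,:2].mean(0),np.ones(len(w))]; s=np.linalg.lstsq(A,w[:,2],rcond=None)[0]; print("mask plane",w.mean(0),s,(w[:,2]-A@s).std())
S0=load("scene0.pkl");T0=load("top0.pkl");T=load("t26.pkl")
for n,a,b,bx in(("S",S0,S,(305,215,380,262)),("T",T0,T,(330,190,372,248))):
    l,t,r,bb=bx; A=cv2.cvtColor(a["image"],cv2.COLOR_RGB2GRAY)[t:bb,l:r].astype(np.float32);B=cv2.cvtColor(b["image"],cv2.COLOR_RGB2GRAY)[t:bb,l:r].astype(np.float32)
    print(n,"paddle shift px",cv2.phaseCorrelate(A,B),"maxdiff",np.abs(A-B).max())
E
```

```text
mask plane [ 0.6357 -0.2788  0.0573] [-0.0163 -0.0191  0.0573] 0.0023275751777946047
S paddle shift px ((0.4700401893290831, -0.1006444235166235), 0.8962322523858812) maxdiff 79.0
T paddle shift px ((0.5208420729141778, 0.006903061221038342), 1.0088932434717814) maxdiff 27.0
```

View pics/t26w.png

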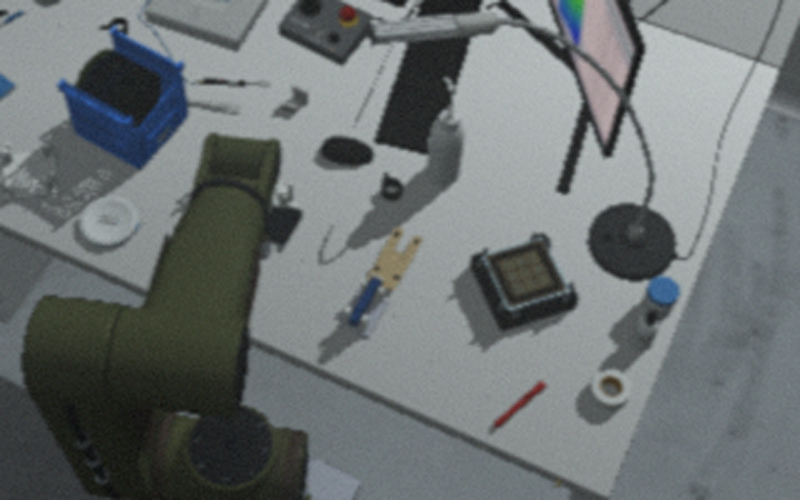

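```bash
python3 - <<'E'
from mk import *
S=load("s26.pkl");T=load("t26.pkl")
for n,P,b in(("S",S,(396,240,424,258)),("S16ref",load("s16.pkl"),(396,225,424,242)),("T",T,(398,210,424,230))):
    w=cloud(P)[b[1]:b[3],b[0]:b[2]].reshape(-1,3); w=w[np.isfinite(w).all(1)]
    for k in range(3):
        A=np.c_[w[:,:2]-w[:,:2].mean(0),np.ones(len(w))]; s=np.linalg.lstsq(A,w[:,2],rcond=None)[0]; r=w[:,2]-A@s; w=w[abs(r)<2*r.std()]
    print(n,w.mean(0),s,r.std(),len(w))
s=np.array([(567,202),(722,213),(738,308),(565,298)])/5.7+[295,205]-.5
# corners by eye too coarse: check projection of mask resting in nest
from fit import rect
c=np.array([.641,-.2637]); crop(S,(385,225,435,270),15,"pics/s26o.png",polys=[rect(c,-.78,.0537,.0537,.055),rect(c,-.78,.0635,.0635,.055)])
E
```

```text
S [ 0.6422 -0.2687  0.0572] [-0.0025 -0.0183  0.0572] 0.002055097842864309 457
S16ref [ 0.6401 -0.2645  0.1256] [-0.0093 -0.0149  0.1257] 0.0017957649668841745 434
T [ 0.6338 -0.2683  0.0544] [-0.0146 -0.0046  0.0543] 0.005980382422312257 443
```

View pics/s26o.png

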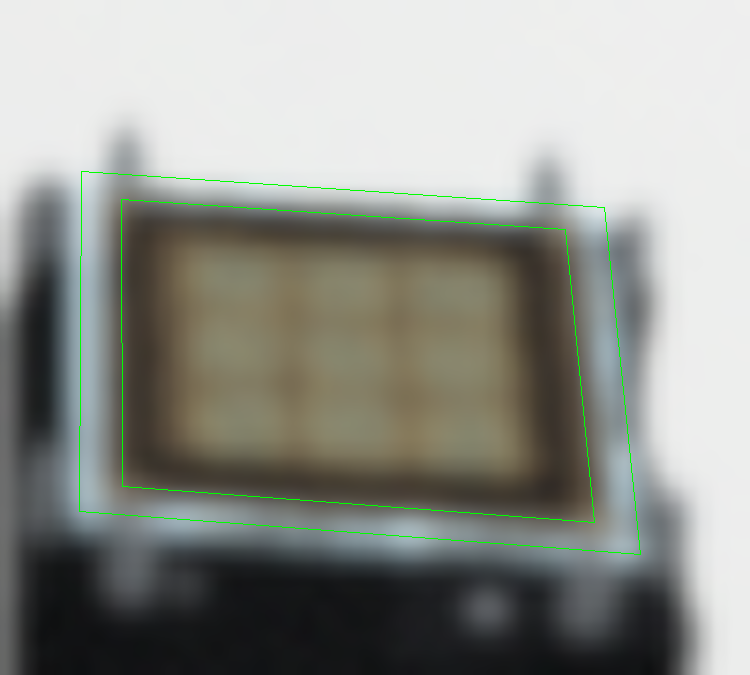

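The mask matches the flat in-nest pose, with its measured top at about 55.5 mm against the expected 55 mm. The slope is the same as when it was carried level. Handing in.

```bash
python3 -c "
from station import hand_in,ctrl
print(ctrl.get_obs()['time_s']);print(hand_in())"
```

```text
23.5333
the job is handed in; nothing more can be done
None
```

The mask is in the inspection nest, the paddle is back in its rest, and I handed in at 23.5 s. I took the paddle, lifted the mask off the larger stand and carried it level. I then lowered it between the nest pins, drew the blade out and laid the paddle in both saddles.

**Mask:**
- The overlay fits a mask lying in the nest to within about 1 mm.
- Its top measures about 55.5 mm above the bench; 55 mm is expected when it rests on the pads.
- No tilt showed beyond depth noise. The fitted slope was up to about 1°, the same as when it was carried level.
- It did not move while the blade was withdrawn.

**Paddle:** In both cameras it sits in both saddles, with an image shift of about 0.5 px (about 2 mm) from where it started.

**Forces:** The highest wrist force I read was about 8 N, when the paddle met the saddles. I only read the force at the end of each move.

**Bystanders:** In the last wide top picture nothing looks disturbed. I judged that by eye, and did not measure their positions.

**Disagreements:**
- The cameras put the fingertips about 27 mm above the reported TCP, so I set the grip height from the images. The reported heights then agreed with the contacts at the stand, the nest and the rest.
- The two cameras differed by 1–2 mm in position and about 1° in nest yaw, which is within the nest's guiding range.

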